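Rack the rod butts and hold the spring gate on its mark

ROBOT

A 6-joint arm with a two-finger parallel gripper is mounted at the origin on the work surface. World frame = base frame: x ahead of the robot, y to its left, z up, the work surface at z = 0. Lengths are in mm, angles in rad, forces in N, time in s.
With the tool pointing down it reaches from about 275 to 1000 mm from the base axis. Payload 8.4 kg.
Tool frame: the origin (TCP) lies on the centre line of the jaws, within the pads' length; the fingertips stand r.tip_reach ahead of it and the grasp point (between the pads) lies 3 mm ahead of it (r.tip_reach is the distance from the TCP to the fingertips, in mm); z points along the fingers, y is the direction in which the jaws open and shut (so a half turn about z gives the same grasp; the last joint's range is limited). The gripper opens to 85 mm and grips with 20 to 120 N. Pads are 22 mm wide; open, the fingers measure 114 mm over their backs; the gripper's body (76 mm by 85 mm) begins 54 mm behind the grasp point. The pads swing forward as they close: fully open they stand 13 mm farther back than shut.
Start: joints at [1.153, 0.353, 1.633, -0, 1.155, -0.002], TCP at [252.45, 571.749, 253.281] pointing down, gripper open.
Joint ranges: [-2.63, 2.63], [-0.92, 2.1], [0.06, 2.66], [-1.3, 4.44], [0, 2.69], [-3.02, 3.02]. Speed limits (rad/s): [2.22, 2.22, 2.79, 3.14, 3.14, 3.14].

INTERFACE

Orientations are given as [roll, pitch, yaw] about the fixed x, y, z axes, in that order (R = Rz(yaw) Ry(pitch) Rx(roll)).
In Python, from rig import sense, optics, r, nets gives the robot as it stands. The module is installed in compiled form; this text tells all that it offers.
- The arm moves only by the tool carry_out, never from a script. Its argument "increments" is a list that holds one entry, the list of rows, each a list of 6 numbers: the shift along the tool's x, y, z normalised to -1 to 1, where 1 is 40 cm, then the turn, a rotation vector about the tool's x, y, z normalised to -1 to 1, where 1 is 60 degrees. A call has 1 to 5 rows; each row is the pose to reach, as a shift and turn from the pose commanded when the call began, along the tool's axes at that moment; what a row does not reach only later rows make up. A row lasts 1/12 s, in which the tool goes at most 41.7 mm and 7.16 degrees, less where a joint would pass 70% of its speed; a pose out of reach is approached as far as the arm can. A call with a number of a shift or a turn outside -1 to 1 is refused whole. A call with a gripper value outside its range is refused whole. "hand" is the closure, from 0 (fully open) to 1 (shut), set as the call begins (left out, the last holds). The fingers move at their own pace and stop on an object; "squeeze" is the grip in N (left out, the last holds). Time passes only in rows, so rows that repeat a pose let the fingers close. It gives the time, the measured TCP pose, the force and the opening at its end, in the units of the state.
- sense(): the state, without advancing time (a new reading comes with each control period).
- optics.grab_frame(name): name is "scene" or "side" or "wrist"; returns a dict with "img" (420x560x3 uint8, red, green, blue), "range_z" (420x560 float32, mm along the optical axis (not along the pixel's ray), 0 where there is no reading), "fov_y" (degrees; the focal length in pixels is half the picture's height over the tangent of half this angle, whatever the lens; pixels are square), "cx", "cy" (the principal point, pixels), "k1" (the pictures are not rectified: a ray, as slopes to the right and down, at radius r is drawn at 1 + k1 r^2 times it, then the intrinsics apply), "R" (3x3) and "t" (3): a world point X has camera coordinates R X + t. Camera axes: x right, y down, z forward; pixel columns grow to the right and rows downward; lengths in mm; the calibration is good to about 2 mm. A picture is of the moment at which its call begins.
- r.sign_off(): hands the job in, once; it reports no verdict.
Trained networks look in the newest picture that a camera, given by its name, has taken for a name from the list of things; names that differ only in an ending like _2 or _b are one class to them, and where a whole thing is asked for, a point or a joint stands for the part that bears it (a point fixed in the world has none). Each returns a list of dicts, best first, with "confidence" (0 to 1); they miss things now and then, are a little off and sometimes report something else, mostly with a low value. They report only what shows in the picture. A call takes as long as a camera call. They do not tell look-alikes from the thing itself.
- nets.trace(target, camera): "mask" (420x560 bool, what is visible of it).
- nets.tip_of(target, camera): "point" ([x, y, z] in mm, in world coordinates, good to about 4 mm: a listed point, or the origin of a listed thing).
The state is a dict: "clock": time; "qpos": joint angles; "qvel": joint speeds; "joint_efforts": joint torques, N m; "eef_pos": TCP position; "tcp_rot": TCP orientation; "contact_force": force on the tool from outside, world axes, zero at the start; "wrist_torque": the same for the moment, N m; "opening": opening from 0.0 (shut) to 1.0 (fully open).
Only numpy, scipy, OpenCV 4.12 (cv2) and the standard library are available. Lean on these libraries where they do the work, as an engineer would, in place of code of your own. Each camera call takes 0.05 s, during which the arm holds its last target.

TASK

Stand the cork rod butt in the rack hole marked with one stud, let go of it, then stand the black foam rod butt in the hole marked with two studs, and let go of that too. Then swing the sprung oak gate bar towards the rack by its black handle until its steel pointer stands over the middle of the white band, and finish while still holding it there against its spring, so that I can fit the pin. Leave the other things on the shelf where they are.

Things in the scene. Friction and masses are not known exactly. Their poses are not given: they have to be found in the camera images.
- cork_butt_mid (a point): The cork rod butt, standing loose and upright on the shelf at the start: a round stick 160 mm tall. Lower 64 mm bare aluminium, 28 mm diameter (goes into a hole); upper 96 mm the grip, 32 mm diameter. About 0.25 kg. The point lies on its axis half-way up, 80 mm above its foot; z up along the stick. Its grip is tan cork with a thin brass collar below it.
- foam_butt_mid (a point): The black foam rod butt, standing loose and upright on the shelf at the start: a round stick 160 mm tall. Lower 64 mm bare aluminium, 28 mm diameter (goes into a hole); upper 96 mm the grip, 32 mm diameter. About 0.25 kg. The point lies on its axis half-way up, 80 mm above its foot; z up along the stick. Its grip is black foam with a thin steel collar below it.
- hole1 (a point): Rack hole 1, nearest the gate hinge, marked by one dark stud beside it on the rack top. The point is the centre of its mouth, 60 mm above the shelf; axes as the rack. Round, 32 mm diameter, 45 mm deep with a closed floor: a seated butt has its foot 45 mm below the mouth, its top 115 mm above. Holes are 66 mm apart.
- hole2 (a point): Rack hole 2, the middle one, marked by two studs; made as hole 1, axes the same.
- hole3 (a point): Rack hole 3, farthest from the hinge, marked by three studs; made as hole 1. It stays empty.
- gate_hinge (a point): A point on the gate's upright hinge axis, 100 mm above the shelf, at the height of the bar's middle, 75 mm from the line of hole centres on the robot's side of the rack. Axes as the rack's.
- gate_handle (a point): Centre of the upright black handle on the oak gate bar: a round post, 24 mm diameter, from 112 to 185 mm above the shelf, 195 mm from the hinge axis. The bar below is 18 mm thick, 88 to 112 mm above the shelf, straight from the hinge to 20 mm past the handle; its 5 mm wide steel pointer ends 241 mm from the hinge axis. x along the bar, away from the hinge.
- gate (a joint): Angle (rad) of the gate bar about its upright hinge: 0 at spring rest, swung out towards the robot; grows as it is pushed to the rack (anticlockwise from above). At 0.87 the bar is parallel to the row of holes, pointer over the middle of the white band; stop at 1.04. The spring pushes back at the handle with 3 N at 0, 5.5 N at 0.87, and swings it out when let go.
- band (a point): The centre of the white painted band, 24 mm wide in the pointer's direction of travel, on a red gauge plate (100 by 34 mm, top 80 mm above the shelf) at the hole-3 end of the rack, under the pointer's path. Axes as the rack's.
- rack: Fixed rod-butt rack of blue-grey painted pine, 90 mm deep, 210 mm long, 60 mm high. Origin under its centre; z up, y along the row of holes from hole 3 to hole 1, x away from the gate side (away from the robot). Holes at x = 10 mm, y = 66, 0, -66 mm; gate hinge axis at x = -65, y = 100 mm.
- bait_tin: Dented round aluminium bait tin with lid, 82 mm diameter, 63 mm tall, bystander. Origin under its centre.
- marlinspike: Horn-handled steel marlinspike lying flat, 200 mm long, 24 mm thick, bystander. Origin underneath where the handle meets the spike; x towards the point.
- weight1: Lead cannonball trolling weight, 44 mm ball with a flat foot and a brass eye, 54 mm tall, bystander. Origin under its centre.
- weight2: A second lead weight, the same, bystander.
- red_plug: Red wooden diving plug lying on the shelf, 110 mm long, 27 mm thick, bystander. Origin under its middle.
There are look-alikes about, which are no part of the job. Of the things that look like the part that bears foam_butt_mid, the middle-sized one is meant.

How it is judged:
By the outcome, as a careful person would: the job done as asked, in the order asked, and still so for the second after the job is handed in, while the arm keeps its last pose, push and grip.
It also fails if it takes over 67 s, if anything falls off the work surface, if the arm or the gripper's body presses on something with over 40 N, if the wrist force passes 120 N, or if a joint passes its speed limit or range.

## Working session

There is one attempt and no reset: what is moved stays moved. The work goes in short steps, Python scripts to look and compute and a tool call to move; the robot and the scene stay as the last step left them, time stands still between calls to the robot, and variables do not carry over. Pictures are saved under pics/ and viewed, and the job is handed in when it is done.

Besides the shell and the picture viewer there is one more tool, called as a command line: name --argument value ..., lists and objects as JSON in quotes. carry_out: Moves the arm, as the interface text tells. Its arguments: {"type":"object","properties":{"increments":{"type":"array","items":{"type":"array","items":{"type":"array","items":{"type":"number","minimum":-1,"maximum":1}}}},"hand":{"type":"number"},"squeeze":{"type":"number"}},"required":["increments"]}

```bash
mkdir -p pics; cat > h.py <<'E'
import numpy as np, cv2
from rig import sense, optics, r, nets
def K(f):
    h=f["img"].shape[0]; fl=h/2/np.tan(np.radians(f["fov_y"])/2); return fl
def ray(f,u,v):
    fl=K(f); xd=(np.asarray(u,float)-f["cx"])/fl; yd=(np.asarray(v,float)-f["cy"])/fl
    x,y=xd.copy(),yd.copy()
    for _ in range(20):
        s=1+f["k1"]*(x*x+y*y); x=xd/s; y=yd/s
    return x,y
def p3(f,u,v,z=None):
    x,y=ray(f,u,v)
    if z is None: z=f["range_z"][np.asarray(v).astype(int),np.asarray(u).astype(int)]
    c=np.stack([x*z,y*z,z+0*x],-1)
    return (c-np.array(f["t"]))@np.array(f["R"])
def cloud(f):
    v,u=np.mgrid[0:420,0:560]; return p3(f,u,v)
def proj(f,X):
    c=np.array(f["R"])@np.asarray(X,float)+np.array(f["t"]); x,y=c[0]/c[2],c[1]/c[2]
    s=1+f["k1"]*(x*x+y*y); return x*s*K(f)+f["cx"], y*s*K(f)+f["cy"]
def save(f,n,crop=None,s=1):
    im=f["img"][:,:,::-1]
    cv2.imwrite("pics/"+n,im)
E
python3 - <<'E'
from h import *
print(sense()); print(r.tip_reach)
for c in ["scene","side","wrist"]:
    f=optics.grab_frame(c); save(f,c+"0.png"); print(c,f["fov_y"],f["k1"],-np.array(f["R"]).T@f["t"], np.array(f["R"])[2])
    for n in ["cork_butt_mid","foam_butt_mid","hole1","hole2","hole3","gate_hinge","gate_handle","band","rack"]:
        print(n,[(np.round(d["point"]).tolist(),round(d["confidence"],2)) for d in nets.tip_of(n,c)])
E
```

```text
{'clock': 0.0, 'qpos': array([ 1.15259865e+00,  3.53652291e-01,  1.63412209e+00,  2.47853530e-05,
        1.15518963e+00, -2.39303549e-03]), 'qvel': array([-3.90536191e-04, -1.52232243e-03, -1.30252489e-03, -1.12715804e-03,
        5.88426784e-05, -7.34742615e-04]), 'joint_efforts': array([-4.39956766e-04, -6.05254483e+01, -3.42069483e+01, -1.18316621e-04,
        9.48203669e-03, -1.96694270e-05]), 'eef_pos': array([252.26632598, 571.35145315, 252.56422208]), 'tcp_rot': array([-3.14022136e+00, -2.59433029e-05,  2.72577798e+00]), 'contact_force': array([-0.50341185,  0.067307  , -0.2954674 ]), 'wrist_torque': array([-0.01119047, -0.00717086, -0.08904088]), 'opening': 1.0004285337850443}
22.0
scene 55.38908700286352 -0.11540249933613435 [970.33111402 601.28369365 765.55756173] [-0.43274065 -0.65153847 -0.62308358]
cork_butt_mid [([463.0, 346.0, 80.0], 0.62)]
foam_butt_mid [([526.0, 179.0, 83.0], 0.97), ([508.0, 238.0, 57.0], 0.77), ([725.0, -348.0, -1.0], 0.7), ([457.0, 104.0, 107.0], 0.59)]
hole1 [([662.0, 1.0, 63.0], 0.89), ([651.0, -66.0, 61.0], 0.59), ([648.0, -135.0, 65.0], 0.57)]
[... 700 characters left out ...]
3.0, -137.0, 58.0], 0.63), ([655.0, -70.0, 58.0], 0.59)]
hole2 [([664.0, -6.0, 59.0], 0.94), ([653.0, -137.0, 58.0], 0.63), ([655.0, -70.0, 58.0], 0.59)]
hole3 [([664.0, -6.0, 59.0], 0.94), ([653.0, -137.0, 58.0], 0.63), ([655.0, -70.0, 58.0], 0.59)]
gate_hinge [([588.0, 37.0, 98.0], 0.62), ([643.0, -69.0, -2.0], 0.23)]
gate_handle []
band [([571.0, -191.0, 83.0], 0.8), ([651.0, -68.0, 59.0], 0.17)]
rack [([571.0, -190.0, 81.0], 0.71), ([644.0, -70.0, -4.0], 0.62)]
wrist 63.09544506024925 -0.059478636258245926 [183.31156335 602.46513068 373.8195679 ] [ 0.2708631  -0.11933753 -0.95519199]
cork_butt_mid []
foam_butt_mid []
hole1 []
hole2 []
hole3 []
gate_hinge []
gate_handle []
band []
rack []
```

View pics/scene0.png

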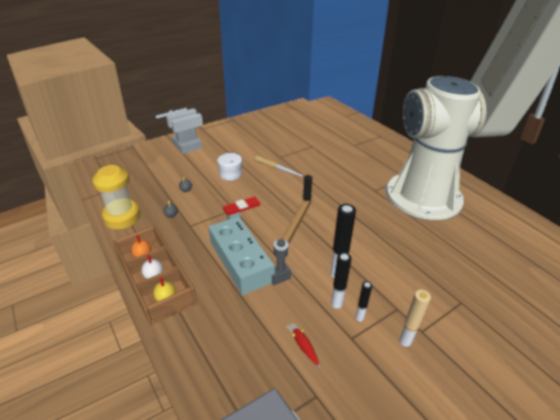

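View pics/side0.png

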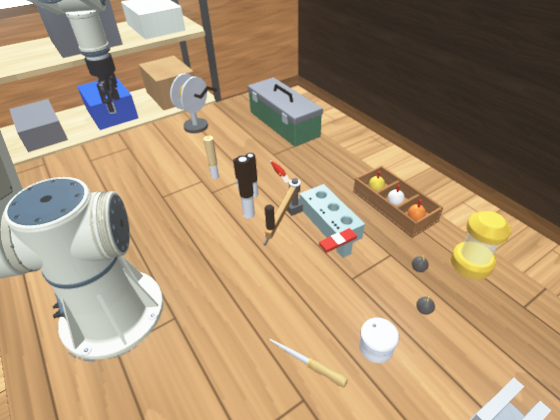

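View pics/wrist0.png

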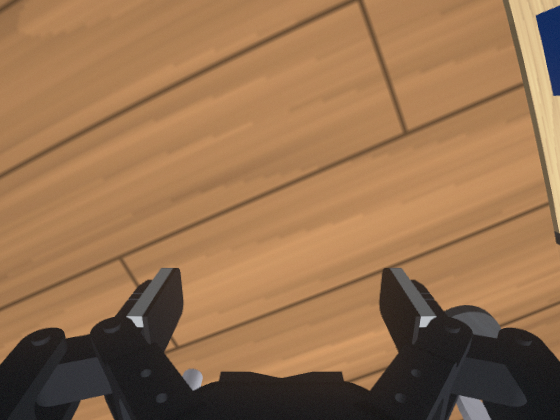

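The scene picture shows three black foam butts: tall at (343,240), middle at (341,278) and short at (364,300). The cork is at (415,318). The rack is at (240,250), with the gate handle at (307,187). Next I'll measure from the depth images.

```bash
cat > m.py <<'E'
from h import *
from scipy.optimize import least_squares
def circ(P,r):
    # fit circle of known radius to visible side points: distances from axis = r
    f=lambda q: np.hypot(P[:,0]-q[0],P[:,1]-q[1])-r
    return least_squares(f,P[:,:2].mean(0),loss="soft_l1",f_scale=1.)
E
python3 - <<'E'
from m import *
for c in ["scene","side"]:
    f=optics.grab_frame(c); C=cloud(f); ok=f["range_z"]>0
    tb=C[ok&(abs(C[...,2])<15)&(abs(C[...,0]-500)<250)&(abs(C[...,1])<400)]
    A=np.c_[tb[:,:2],np.ones(len(tb))]; print(c,"table z med",np.median(tb[:,2]), "noise",tb[:,2].std())
    for n,xy in dict(cork=(463,346),foam=(524,180),big=(458,105),small=(507,239),handle=(429,-74)).items():
        m=ok&(np.hypot(C[...,0]-xy[0],C[...,1]-xy[1])<26)&(C[...,2]>20)
        P=C[m]; top=np.percentile(P[:,2],99)
        S=P[(P[:,2]>70)&(P[:,2]<top-5)]
        if n=="handle": S=P[(P[:,2]>118)&(P[:,2]<top-5)]
        q=circ(S,12 if n=="handle" else 16)
        T=P[P[:,2]>top-4]
        print(n,len(P),"top",round(top,1),"axis",q.x.round(1),"rms",np.sqrt((q.fun**2).mean()).round(2),"topc",((T.min(0)+T.max(0))/2).round(1))
    m=ok&(abs(C[...,0]-650)<70)&(abs(C[...,1]+67)<130)&(abs(C[...,2]-60)<8)
    print("rack top z",np.median(C[m][:,2]), C[m][:,2].std())
    im=cv2.cvtColor(f["img"],cv2.COLOR_RGB2BGR)
    u,v=[int(a) for a in proj(f,[600,-70,80])]
    cr=im[max(0,v-75):v+75,max(0,u-100):u+100]
    cv2.imwrite(f"pics/rack_{c}.png",cv2.resize(cr,None,fx=4,fy=4,interpolation=cv2.INTER_CUBIC)[:600,:800])
    print("crop origin",u-100,v-75)
E
```

```text
scene table z med 0.6926375940730203 noise 1.8375476210082402
cork 825 top 162.8 axis [460.9 346.8] rms 0.89 topc [461.4 347.7 161.6]
foam 696 top 162.1 axis [521.  181.2] rms 0.87 topc [522.4 181.3 160.6]
big 958 top 216.7 axis [462.9 111.8] rms 2.01 topc [459.  109.5 215.1]
small 367 top 119.9 axis [499.1 237.7] rms 1.23 topc [504.4 241.9 118.2]
handle 272 top 187.9 axis [428.6 -75.8] rms 1.33 topc [430.5 -73.  186.4]
rack top z 60.45486120709934 2.291510555084751
crop origin 153 156
side table z med 2.5906066899862856 noise 1.7987917469141894
cork 354 top 164.9 axis [462.6 348.4] rms 1.63 topc [461.4 345.9 163.4]
foam 216 top 164.2 axis [522.8 182.1] rms 1.51 topc [525.  181.6 163. ]
big 806 top 219.2 axis [458.2 103.6] rms 2.24 topc [459.  104.6 217.8]
small 43 top 121.1 axis [478.1 240.3] rms 0.96 topc [498.6 244.3 119.2]
handle 319 top 189.3 axis [430.7 -73.9] rms 1.07 topc [429.8 -76.1 187.6]
rack top z 62.44607989982291 2.7080313952963584
crop origin 218 134
```

View pics/rack_scene.png

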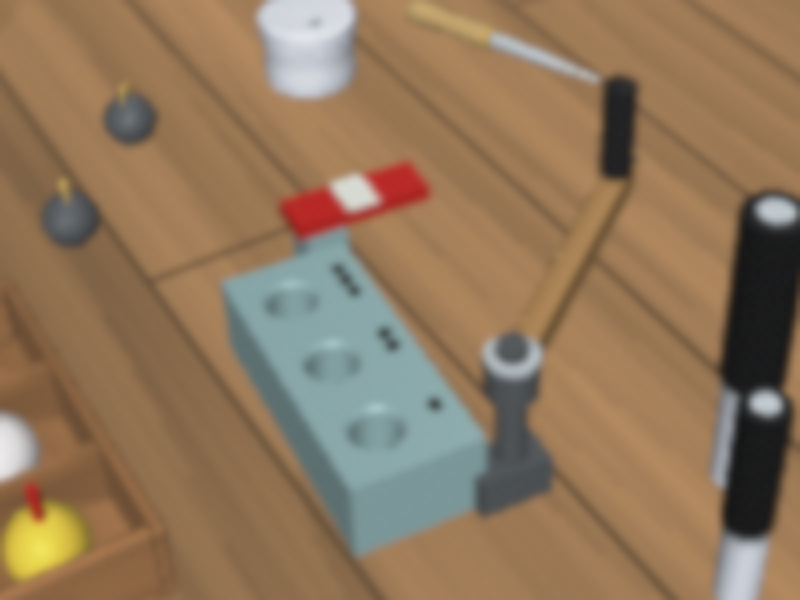

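View pics/rack_side.png

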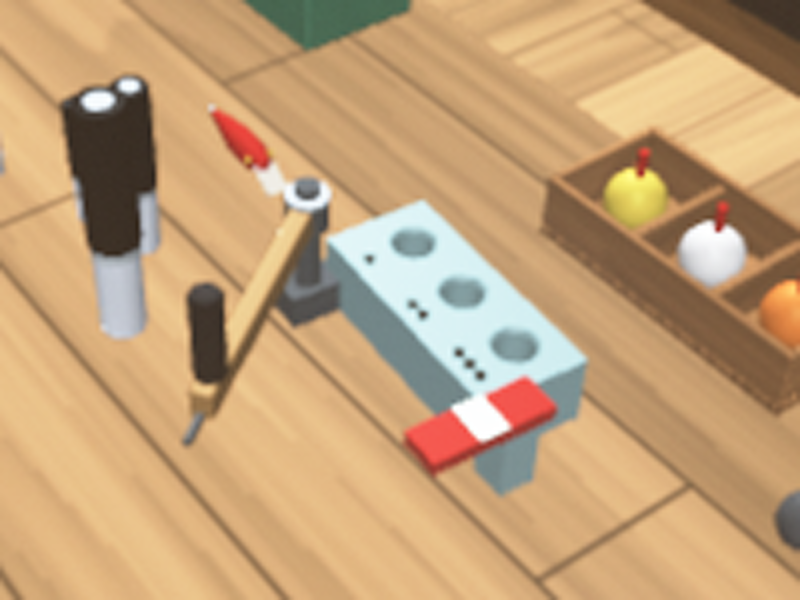

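```bash
cat > pl.py <<'E'
import json,sys,numpy as np
# usage: pl.py x y z yaw n  -> rows for next calls, from tracked command pose
def ax(yaw): return np.array([[np.cos(yaw),np.sin(yaw),0],[np.sin(yaw),-np.cos(yaw),0],[0,0,-1.]])
def load(): return json.load(open("cmd.json"))
def apply(cmd,row):
    A=ax(cmd[3]); p=np.array(cmd[:3])+400*np.array(row[:3])@A
    return [*p, cmd[3]-np.radians(60*row[5])]
def plan(t,n,dec=3):
    cmd=load(); calls=[]; k=0; start=np.array(cmd); t=np.array(t,float)
    while k<n:
        m=min(5,n-k); rows=[]
        for i in range(1,m+1):
            g=start+(t-start)*(k+i)/n
            d=(ax(cmd[3])@(g[:3]-np.array(cmd[:3])))/400
            w=-np.degrees(g[3]-cmd[3])/60
            rows.append([round(float(x),dec) for x in [*d,0,0,w]])
        calls.append(rows); cmd=apply(cmd,rows[-1]); k+=m
    for c in calls: print(json.dumps([c]))
    print("end",np.round(cmd,3)); json.dump(cmd,open("cmd.json","w"))
if __name__=="__main__": plan([float(a) for a in sys.argv[1:5]],int(sys.argv[5]))
E
echo '[252.45,571.749,253.281,2.7258]' > cmd.json; python3 pl.py 462 347 235 1.473 12
python3 - <<'E'
from m import *
# holes: darker interior in images -> mask from nets.trace? refine via depth: points in top plane vs below
for c,zo in [("scene",.7),("side",2.6)]:
    f=optics.grab_frame(c); C=cloud(f)
    img=cv2.cvtColor(f["img"],cv2.COLOR_RGB2HSV).astype(float)
    for n,xy in dict(h1=(663,-2),h2=(653,-68),h3=(650,-136)).items():
        # rectify top-plane patch z=60
        g=np.arange(-30,30.5,.5); X,Y=np.meshgrid(xy[0]+g,xy[1]+g)
        uv=np.array([proj(f,[a,b,60]) for a,b in zip(X.ravel(),Y.ravel())],np.float32)
        pt=cv2.remap(cv2.cvtColor(f["img"],cv2.COLOR_RGB2BGR),uv[:,0].reshape(X.shape),uv[:,1].reshape(X.shape),cv2.INTER_CUBIC)
        cv2.imwrite(f"pics/patch_{c}_{n}.png",cv2.resize(pt,(240,240)))
for c in ["scene","side"]:
    cv2.imwrite(f"pics/patches_{c}.png",cv2.hconcat([cv2.imread(f"pics/patch_{c}_h{i}.png") for i in (1,2,3)]))
cv2.imwrite("pics/patches.png",cv2.vconcat([cv2.imread(f"pics/patches_{c}.png") for c in ("scene","side")]))
E
```

```text
[[[-0.059, -0.025, 0.004, 0.0, 0.0, 0.1], [-0.118, -0.05, 0.008, 0.0, 0.0, 0.199], [-0.177, -0.076, 0.011, 0.0, 0.0, 0.299], [-0.235, -0.101, 0.015, 0.0, 0.0, 0.399], [-0.294, -0.126, 0.019, 0.0, 0.0, 0.498]]]
[[[-0.064, 0.008, 0.004, 0.0, 0.0, 0.1], [-0.127, 0.015, 0.008, 0.0, 0.0, 0.2], [-0.191, 0.023, 0.011, 0.0, 0.0, 0.3], [-0.255, 0.03, 0.015, 0.0, 0.0, 0.399], [-0.318, 0.037, 0.019, 0.0, 0.0, 0.499]]]
[[[-0.051, 0.039, 0.004, 0.0, 0.0, 0.1], [-0.103, 0.077, 0.008, 0.0, 0.0, 0.199]]]
end [462.072 346.849 234.881   1.473]
```

View pics/patches.png

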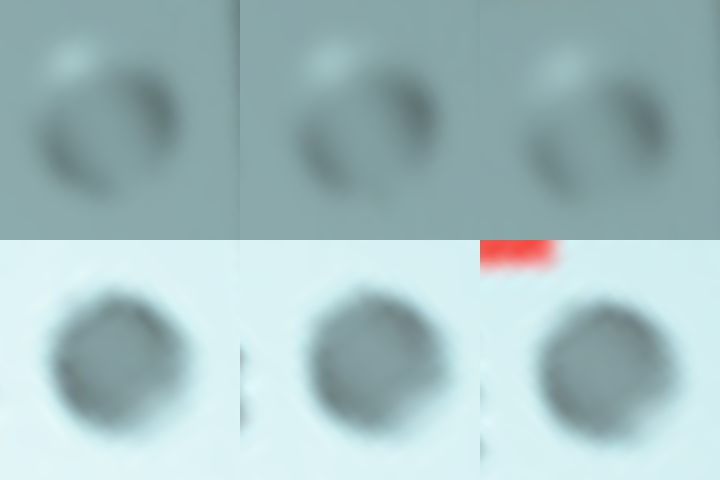

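Side view patches put the holes near (663,-1), (657,-67.5) and (652,-133.5), spaced 66 mm as specified. The scene view agrees within 2–3 mm. Moving over the cork.

carry_out --increments '[[[-0.059, -0.025, 0.004, 0, 0, 0.1], [-0.118, -0.05, 0.008, 0, 0, 0.199], [-0.177, -0.076, 0.011, 0, 0, 0.299], [-0.235, -0.101, 0.015, 0, 0, 0.399], [-0.294, -0.126, 0.019, 0, 0, 0.498]]]' --hand 0.2 --squeeze 40

```text
clock: 2.12
eef_pos: [340.3, 477.3, 245.7]
tcp_rot: [3.141, -0.0, 2.199]
contact_force: [0.6, 0.4, 1.0]
opening: 0.801
```

carry_out --increments '[[[-0.064, 0.008, 0.004, 0, 0, 0.1], [-0.127, 0.015, 0.008, 0, 0, 0.2], [-0.191, 0.023, 0.011, 0, 0, 0.3], [-0.255, 0.03, 0.015, 0, 0, 0.399], [-0.318, 0.037, 0.019, 0, 0, 0.499]]]'

```text
clock: 2.53
eef_pos: [427.7, 383.4, 238.1]
tcp_rot: [3.141, -0.0, 1.677]
contact_force: [-0.1, 0.2, -0.2]
opening: 0.796
```

carry_out --increments '[[[-0.051, 0.039, 0.004, 0, 0, 0.1], [-0.103, 0.077, 0.008, 0, 0, 0.199], [-0.103, 0.077, 0.008, 0, 0, 0.199], [-0.103, 0.077, 0.008, 0, 0, 0.199]]]'

```text
clock: 2.87
eef_pos: [462.7, 346.0, 234.8]
tcp_rot: [-3.141, 0.0, 1.472]
contact_force: [-0.3, -0.2, 0.0]
opening: 0.796
```

```bash
python3 - <<'E'
from m import *
s=sense(); print(s["clock"],s["eef_pos"],s["tcp_rot"],s["opening"],s["qpos"].round(3))
f=optics.grab_frame("wrist"); save(f,"w1.png"); C=cloud(f); ok=f["range_z"]>0
m=ok&(np.hypot(C[...,0]-462,C[...,1]-347)<26)&(C[...,2]>20)&(C[...,2]<175)
P=C[m]; top=np.percentile(P[:,2],98); S=P[(P[:,2]>70)&(P[:,2]<top-5)]
q=circ(S,16); T=P[P[:,2]>top-4]; print(len(P),top,q.x,np.sqrt((q.fun**2).mean()),(T.min(0)+T.max(0))/2)
t=ok&(abs(C[...,2])<12); print("table",np.median(C[t][:,2]))
for n in ["cork_butt_mid"]:
    print([(np.round(d["point"],1).tolist(),round(d["confidence"],2)) for d in nets.tip_of(n,"wrist")])
E
```

```text
2.8667 [462.67577315 346.04779404 234.79580588] [-3.14135835e+00  2.74286950e-05  1.47212294e+00] 0.7964584148408219 [0.64  0.299 1.755 0.    1.088 0.738]
3250 161.04171982024943 [461.29053061 346.28583159] 0.19576269921808798 [461.23611799 347.20674038 159.51039447]
table -0.04194808870555256
[([461.4, 346.4, 85.3], 0.82)]
```

View pics/w1.png

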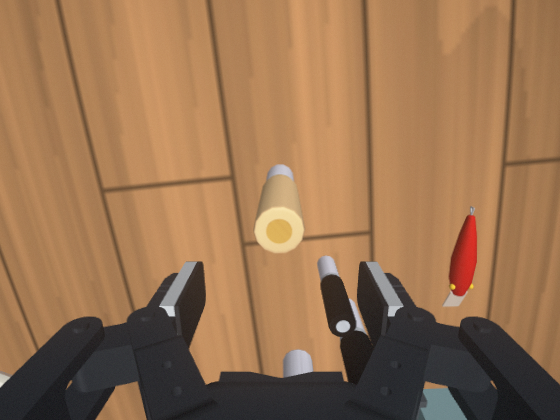

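carry_out --increments '[[[0, -0.003, 0.08, 0, 0, 0], [0, -0.003, 0.16, 0, 0, 0], [0, -0.003, 0.22, 0, 0, 0], [0, -0.003, 0.257, 0, 0, 0], [0, -0.003, 0.257, 0, 0, 0]]]'

```text
clock: 3.38
eef_pos: [458.3, 346.7, 128.9]
tcp_rot: [-3.137, 0.003, 1.476]
contact_force: [-1.5, -0.2, 0.6]
opening: 0.802
```

carry_out --increments '[[[0, 0, 0, 0, 0, 0], [0, 0, 0, 0, 0, 0], [0, 0, 0, 0, 0, 0], [0, 0, 0, 0, 0, 0], [0, 0, 0, 0, 0, 0]]]' --hand 1 --squeeze 40

```text
clock: 3.8
eef_pos: [461.6, 347.8, 133.7]
tcp_rot: [3.14, -0.002, 1.473]
contact_force: [-1.7, 0.2, 6.8]
opening: 0.362
```

carry_out --increments '[[[0, 0, 0, 0, 0, 0], [0, 0, 0, 0, 0, 0], [0, 0, 0, 0, 0, 0]]]'

```text
clock: 4.05
eef_pos: [461.6, 347.8, 133.7]
tcp_rot: [3.14, -0.002, 1.473]
contact_force: [-0.6, 0.0, 6.5]
opening: 0.366
```

```bash
python3 - <<'E'
from pl import *
c=apply(load(),[0,-0.003,0.257,0,0,0]); json.dump(c,open("cmd.json","w")); print(c)
plan([c[0],c[1],c[2]+100,c[3]],4)
plan([640,300,232,1.485],7)
plan([661.7,-0.5,232,1.487],10)
E
```

```text
[np.float64(460.87737044957447), np.float64(346.96598048771364), np.float64(132.08100000000002), np.float64(1.4733517287688693)]
[[[0.0, 0.0, -0.062, 0.0, 0.0, -0.0], [0.0, 0.0, -0.125, 0.0, 0.0, -0.0], [0.0, 0.0, -0.188, 0.0, 0.0, -0.0], [0.0, 0.0, -0.25, 0.0, 0.0, -0.0]]]
end [460.877 346.966 232.081   1.473]
[[[-0.01, 0.065, 0.0, 0.0, 0.0, -0.002], [-0.021, 0.131, 0.0, 0.0, 0.0, -0.003], [-0.031, 0.196, 0.0, 0.0, 0.0, -0.005], [-0.042, 0.261, 0.0, 0.0, 0.0, -0.006], [-0.052, 0.327, 0.0, 0.0, 0.0, -0.008]]]
[[[-0.011, 0.065, 0.0, 0.0, 0.0, -0.002], [-0.022, 0.13, 0.0, 0.0, 0.0, -0.003]]]
end [640.044 300.149 232.081   1.485]
[[[-0.074, 0.012, 0.0, 0.0, 0.0, -0.0], [-0.149, 0.024, 0.0, 0.0, 0.0, -0.0], [-0.223, 0.036, 0.0, 0.0, 0.0, -0.001], [-0.298, 0.047, 0.0, 0.0, 0.0, -0.001], [-0.372, 0.059, 0.0, 0.0, 0.0, -0.001]]]
[[[-0.075, 0.012, 0.0, 0.0, 0.0, -0.0], [-0.149, 0.024, 0.0, 0.0, 0.0, -0.0], [-0.223, 0.036, 0.0, 0.0, 0.0, -0.001], [-0.298, 0.047, 0.0, 0.0, 0.0, -0.001], [-0.372, 0.059, 0.0, 0.0, 0.0, -0.001]]]
end [ 6.61688e+02 -3.93000e-01  2.32081e+02  1.48700e+00]
```

carry_out --increments '[[[0, 0, -0.03, 0, 0, 0], [0, 0, -0.08, 0, 0, 0], [0, 0, -0.15, 0, 0, 0], [0, 0, -0.22, 0, 0, 0], [0, 0, -0.25, 0, 0, 0]]]'

```text
clock: 4.47
eef_pos: [462.0, 347.7, 236.4]
tcp_rot: [3.138, -0.003, 1.473]
contact_force: [1.7, 0.3, -1.8]
opening: 0.362
```

carry_out --increments '[[[-0.01, 0.04, 0, 0, 0, -0.002], [-0.02, 0.1, 0, 0, 0, -0.003], [-0.03, 0.18, 0, 0, 0, -0.005], [-0.042, 0.26, 0, 0, 0, -0.006], [-0.052, 0.327, 0, 0, 0, -0.008]]]'

```text
clock: 4.88
eef_pos: [590.6, 312.7, 232.1]
tcp_rot: [3.141, 0.0, 1.482]
contact_force: [-0.4, 0.1, -2.6]
opening: 0.364
```

carry_out --increments '[[[-0.011, 0.065, 0, 0, 0, -0.002], [-0.022, 0.13, 0, 0, 0, -0.003]]]'

```text
clock: 5.05
eef_pos: [641.0, 299.3, 231.8]
tcp_rot: [-3.141, 0.0, 1.485]
contact_force: [0.9, 0.1, -1.4]
opening: 0.361
```

carry_out --increments '[[[-0.074, 0.012, 0, 0, 0, 0], [-0.149, 0.024, 0, 0, 0, 0], [-0.223, 0.036, 0, 0, 0, -0.001], [-0.298, 0.047, 0, 0, 0, -0.001], [-0.372, 0.059, 0, 0, 0, -0.001]]]'

```text
clock: 5.47
eef_pos: [650.3, 148.3, 231.8]
tcp_rot: [-3.141, 0.0, 1.486]
contact_force: [0.1, -0.2, -1.7]
opening: 0.366
```

carry_out --increments '[[[-0.1, 0.012, 0, 0, 0, 0], [-0.19, 0.024, 0, 0, 0, 0], [-0.27, 0.036, 0, 0, 0, -0.001], [-0.34, 0.047, 0, 0, 0, -0.001], [-0.372, 0.059, 0, 0, 0, -0.001]]]'

```text
clock: 5.88
eef_pos: [661.0, -4.0, 231.9]
tcp_rot: [-3.141, 0.001, 1.485]
contact_force: [0.5, -0.5, -1.9]
opening: 0.363
```

carry_out --increments '[[[0, 0, 0, 0, 0, 0], [0, 0, 0, 0, 0, 0], [0, 0, 0, 0, 0, 0]]]'

```text
clock: 6.13
eef_pos: [661.5, 0.6, 231.9]
tcp_rot: [-3.141, -0.001, 1.487]
contact_force: [-0.4, -1.2, -2.8]
opening: 0.363
```

```bash
cat > wlook.py <<'E'
from m import *
import sys
def stick(f,xy,zlo=90,zhi=250,rad=40,zs=(0,1)):
    C=cloud(f); ok=f["range_z"]>0
    m=ok&(np.hypot(C[...,0]-xy[0],C[...,1]-xy[1])<rad)&(C[...,2]>zlo)&(C[...,2]<zhi)
    return C,m
if __name__=="__main__":
    s=sense(); print(s["clock"],s["eef_pos"],s["tcp_rot"],s["opening"],s["contact_force"])
    for c in ["wrist","scene","side"]:
        f=optics.grab_frame(c); save(f,f"{sys.argv[1]}_{c}.png")
        C=cloud(f); ok=f["range_z"]>0
        e=s["eef_pos"]
        lo=e[2]-131; 
        # alu part + grip part below the fingers
        for (a,b,rr) in [(lo+5,lo+58,14),(lo+68,lo+100,16)]:
            m=ok&(np.hypot(C[...,0]-e[0],C[...,1]-e[1])<26)&(C[...,2]>a)&(C[...,2]<b)
            P=C[m]
            if len(P)>30:
                q=circ(P,rr); print(c,"z",round(a),round(b),len(P),"axis",q.x.round(1),"rms",np.sqrt((q.fun**2).mean()).round(2),"zrange",np.percentile(P[:,2],[1,99]).round(1))
        print([(np.round(d["point"],1).tolist(),round(d["confidence"],2)) for d in nets.tip_of("hole1",c)])
E
python3 wlook.py a
```

```text
6.1333 [6.61531211e+02 5.73836939e-01 2.31905299e+02] [-3.14111175e+00 -5.55021456e-04  1.48713774e+00] 0.36258629843726653 [-0.42638576 -1.1926152  -2.75081809]
wrist z 106 159 752 axis [661.1  -1. ] rms 0.27 zrange [106.8 158.5]
wrist z 169 201 1114 axis [661.2  -1.1] rms 0.23 zrange [169.4 200.7]
[([657.9, -3.0, 56.8], 0.79)]
scene z 106 159 195 axis [660.7  -1.1] rms 0.91 zrange [107.3 158.8]
scene z 169 201 156 axis [660.5  -1. ] rms 0.83 zrange [169.4 200.5]
[([661.6, -2.8, 57.5], 0.91), ([650.7, -132.0, 61.7], 0.85), ([652.9, -68.0, 59.7], 0.78), ([323.9, -397.5, -0.9], 0.38)]
side z 106 159 135 axis [662.3   0.8] rms 1.37 zrange [106.7 158. ]
side z 169 201 102 axis [6.626e+02 4.000e-01] rms 1.44 zrange [169.2 200.2]
[([664.6, -0.8, 57.5], 0.9), ([653.0, -66.8, 59.0], 0.77), ([651.4, -137.8, 56.4], 0.75)]
```

View pics/a_wrist.png

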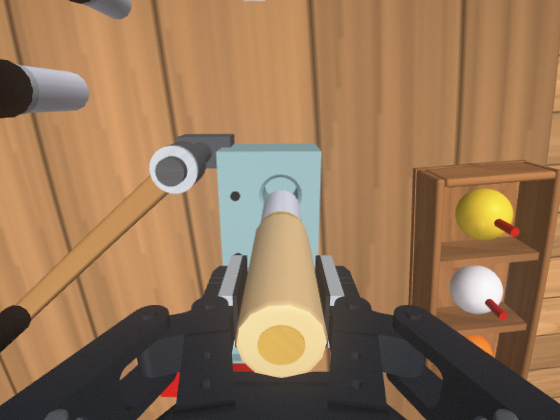

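View pics/a_side.png

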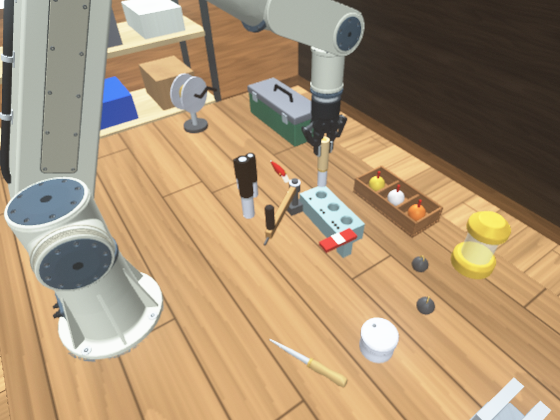

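The wrist view shows the cork gripped upright, with the hole rim arc visible behind its foot at about (281,188). The single stud is at (235,196). I'll fit the rim in this same camera.

```bash
cat > patch.py <<'E'
from m import *
def patch(f,x0,y0,h=45,z=60,s=6):
    g=np.arange(-h,h+1e-6,1/s); X,Y=np.meshgrid(x0+g,y0+g)
    c=np.stack([X.ravel(),Y.ravel(),np.full(X.size,float(z))],1)@np.array(f["R"]).T+np.array(f["t"])
    x,y=c[:,0]/c[:,2],c[:,1]/c[:,2]; k=1+f["k1"]*(x*x+y*y)
    u=(x*k*K(f)+f["cx"]).astype(np.float32).reshape(X.shape); v=(y*k*K(f)+f["cy"]).astype(np.float32).reshape(X.shape)
    return cv2.remap(cv2.cvtColor(f["img"],cv2.COLOR_RGB2BGR),u,v,cv2.INTER_CUBIC)
E
python3 - <<'E'
from patch import *
f=optics.grab_frame("wrist")
C=cloud(f); m=(abs(C[...,0]-660)<40)&(abs(C[...,1]-15)<25)&(abs(C[...,2]-60)<8); print("rack top z wrist",np.median(C[m][:,2]))
p=patch(f,661,0); s=6
for (dx,dy,col) in [(0,0,(0,0,255))]:
    cv2.circle(p,(int((45+dx)*s),int((45+dy)*s)),16*s,col,1)
cv2.imwrite("pics/pw1.png",p)
E
```

```text
rack top z wrist 59.79480913077606
```

View pics/pw1.png

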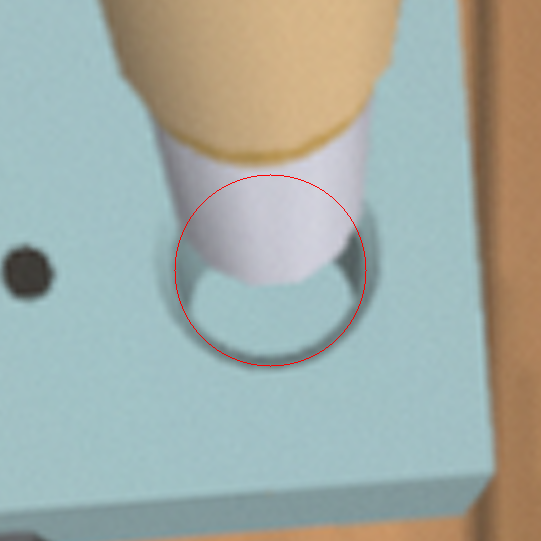

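```bash
python3 - <<'E'
from patch import *
f=optics.grab_frame("wrist")
p=patch(f,661,0,h=25,s=15)
g=p[...,1].astype(float)
cl=cv2.createCLAHE(4,(4,4)).apply(p[...,1]); cv2.imwrite("pics/pw2.png",cv2.resize(cl,(750,750))[150:750])
for x in [0,-3,3]:
    col=g[:,int((25+x)*15)-5:int((25+x)*15)+6].mean(1); print(x,[(round(i/15-25,1),int(col[i])) for i in range(int(35*15),int(48*15),6)])
row=lambda y:g[int((25+y)*15)-5:int((25+y)*15)+6].mean(0)
for y in [0,3,-2]:
    rr=row(y); print("row",y,[(round(i/15-25,1),int(rr[i])) for i in list(range(int(3*15),int(14*15),8))]); print([(round(i/15-25,1),int(rr[i])) for i in list(range(int(36*15),int(47*15),8))])
E
```

```text
0 [(10.0, 193), (10.4, 193), (10.8, 192), (11.2, 192), (11.6, 193), (12.0, 194), (12.4, 193), (12.8, 190), (13.2, 189), (13.6, 182), (14.0, 166), (14.4, 149), (14.8, 132), (15.2, 123), (15.6, 124), (16.0, 135), (16.4, 155), (16.8, 174), (17.2, 190), (17.6, 195), (18.0, 193), (18.4, 193), (18.8, 193), (19.2, 192), (19.6, 191), (20.0, 191), (20.4, 192), (20.8, 193), (21.2, 193), (21.6, 193), (22.0, 193), (22.4, 193), (22.8, 192)]
-3 [(10.0, 193), (10.4, 193), (10.8, 192), (11.2, 192), (11.6, 193), (12.0, 193), (12.4, 193), (12.8, 192), (13.2, 186), (13.6, 180), (14.0, 160), (14.4, 135), (14.8, 118), (15.2, 118), (15.6, 129), (16.0, 143), (16.4, 159), (16.8, 176), (17.2, 186), (17.6, 194), (18.0, 192), (18.4, 191), (18.8, 193), (19.2, 194), (19.6, 193), (20.0, 192), (20.4, 192), (20.8, 193), (21.2, 193), (21.6, 193), (22.0, 193), (22.4, 193), (22.8, 193)]
3 [(10.0, 194), (10.4, 194), (10.8, 193), (11.2, 191), (11.6, 191), (12.0, 193), (12.4, 193), (12.8, 190), (13.2, 183), (13.6, 165), (14.0, 145), (14.4, 128), (14.8, 123), (15.2, 126), (15.6, 134), (16.0, 149), (16.4, 171), (16.8, 189)
[... 1215 characters left out ...]
16.9, 134), (17.4, 153), (17.9, 175), (18.5, 185), (19.0, 191), (19.5, 191), (20.1, 192), (20.6, 192), (21.1, 191), (21.7, 191)]
row -2 [(-22.0, 194), (-21.5, 195), (-20.9, 194), (-20.4, 191), (-19.9, 188), (-19.3, 182), (-18.8, 177), (-18.3, 174), (-17.7, 173), (-17.2, 172), (-16.7, 165), (-16.1, 152), (-15.6, 140), (-15.1, 133), (-14.5, 135), (-14.0, 139), (-13.5, 143), (-12.9, 146), (-12.4, 147), (-11.9, 147), (-11.3, 143)]
[(11.0, 139), (11.5, 112), (12.1, 102), (12.6, 97), (13.1, 97), (13.7, 96), (14.2, 98), (14.7, 102), (15.3, 120), (15.8, 137), (16.3, 143), (16.9, 143), (17.4, 141), (17.9, 153), (18.5, 173), (19.0, 185), (19.5, 192), (20.1, 191), (20.6, 192), (21.1, 192), (21.7, 192)]
```

View pics/pw2.png

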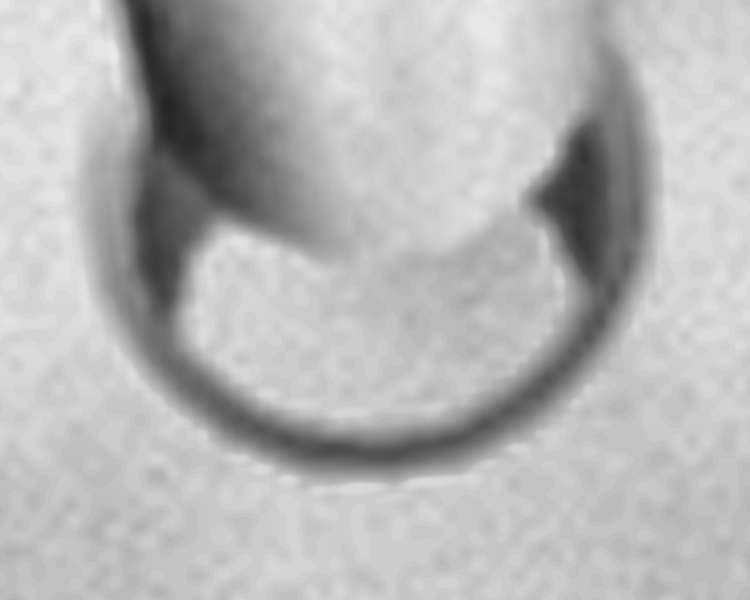

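The rim arc, including its chamfer, is centred at about (660.4, -1.9), and the stick axis in the same camera is at (661.1, -1.0). I'll correct by (-0.7, -0.9) and lower in checked steps. The foot is now at z≈98, and seated it should be at 15, with the TCP at about 148.7.

carry_out --increments '[[[-0.002, -0.002, 0.03, 0, 0, 0], [-0.002, -0.002, 0.06, 0, 0, 0], [-0.002, -0.002, 0.085, 0, 0, 0], [-0.002, -0.002, 0.085, 0, 0, 0], [-0.002, -0.002, 0.085, 0, 0, 0]]]'

```text
clock: 6.95
eef_pos: [660.0, -1.2, 196.5]
tcp_rot: [-3.139, 0.0, 1.487]
contact_force: [0.2, -0.2, -2.2]
opening: 0.369
```

carry_out --increments '[[[0, 0, 0.01, 0, 0, 0], [0, 0, 0.02, 0, 0, 0], [0, 0, 0.03, 0, 0, 0], [0, 0, 0.03, 0, 0, 0]]]'

```text
clock: 7.28
eef_pos: [660.4, -1.1, 185.2]
tcp_rot: [-3.141, 0.0, 1.487]
contact_force: [-0.1, -0.1, -3.5]
opening: 0.368
```

carry_out --increments '[[[0, 0, 0.015, 0, 0, 0], [0, 0, 0.03, 0, 0, 0], [0, 0, 0.045, 0, 0, 0], [0, 0, 0.06, 0, 0, 0], [0, 0, 0.06, 0, 0, 0]]]'

```text
clock: 7.7
eef_pos: [659.9, -1.1, 160.3]
tcp_rot: [-3.139, 0.0, 1.487]
contact_force: [-0.4, 0.1, -2.1]
opening: 0.367
```

carry_out --increments '[[[0, 0, 0.01, 0, 0, 0], [0, 0, 0.02, 0, 0, 0], [0, 0, 0.028, 0, 0, 0], [0, 0, 0.028, 0, 0, 0], [0, 0, 0.028, 0, 0, 0]]]'

```text
clock: 8.12
eef_pos: [660.7, -1.1, 150.7]
tcp_rot: [-3.141, 0.0, 1.487]
contact_force: [0.4, 0.2, -2.4]
opening: 0.364
```

carry_out --increments '[[[0, 0, 0.003, 0, 0, 0], [0, 0, 0.006, 0, 0, 0], [0, 0, 0.006, 0, 0, 0]]]'

```text
clock: 8.37
eef_pos: [661.1, -1.1, 148.8]
tcp_rot: [3.141, -0.0, 1.487]
contact_force: [1.4, -0.4, -2.2]
opening: 0.365
```

carry_out --increments '[[[0, 0, 0, 0, 0, 0], [0, 0, 0, 0, 0, 0], [0, 0, 0, 0, 0, 0], [0, 0, 0, 0, 0, 0], [0, 0, 0, 0, 0, 0]]]' --hand 0.25

```text
clock: 8.78
eef_pos: [660.9, -1.1, 148.6]
tcp_rot: [3.141, 0.0, 1.487]
contact_force: [0.0, 0.6, 0.5]
opening: 0.755
```

carry_out --increments '[[[0, 0, -0.04, 0, 0, 0], [0, 0, -0.1, 0, 0, 0], [0, 0, -0.19, 0, 0, 0], [0, 0, -0.25, 0, 0, 0], [0, 0, -0.25, 0, 0, 0]]]'

```text
clock: 9.2
eef_pos: [663.6, -1.1, 254.6]
tcp_rot: [3.133, -0.001, 1.487]
contact_force: [1.4, -0.6, 1.5]
opening: 0.75
```

```bash
python3 - <<'E'
from patch import *
from pl import *
s=sense(); print(s["clock"],s["eef_pos"],s["tcp_rot"][2],s["opening"])
c=load()
for row in [[-.002,-.002,.085,0,0,0],[0,0,.03,0,0,0],[0,0,.06,0,0,0],[0,0,.028,0,0,0],[0,0,.006,0,0,0],[0,0,-.25,0,0,0]]: c=apply(c,row)
print("cmd",c); json.dump(c,open("cmd.json","w"))
f=optics.grab_frame("wrist"); save(f,"w3.png"); C=cloud(f); ok=f["range_z"]>0
m=ok&(np.hypot(C[...,0]-661,C[...,1]+1)<26)&(C[...,2]>70)&(C[...,2]<185); P=C[m]
top=np.percentile(P[:,2],97); q=circ(P[(P[:,2]>85)&(P[:,2]<top-5)],16); print("cork top",top,q.x,(q.fun**2).mean()**.5)
for h in [(657,-67),(652,-133)]:
    C=cloud(f)
cv2.imwrite("pics/pw3.png",patch(f,654.5,-67,h=25,s=15)[:600])
E
```

```text
9.2 [663.61764646  -1.11894102 254.62509714] 1.4869945759533958 0.7500722552640358
cmd [np.float64(660.8234426203015), np.float64(-1.1230407512371066), np.float64(248.48100000000002), np.float64(1.486965296934425)]
cork top 176.02816695593603 [660.78074148  -2.95873931] 0.18984710811078978
```

View pics/w3.png

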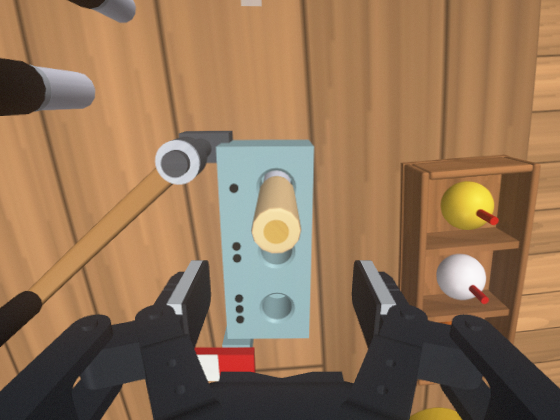

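```bash
python3 pl.py 521.6 180.6 236 1.48 8
```

```text
[[[0.053, -0.048, 0.004, 0.0, 0.0, 0.001], [0.106, -0.096, 0.008, 0.0, 0.0, 0.002], [0.159, -0.144, 0.012, 0.0, 0.0, 0.002], [0.212, -0.192, 0.016, 0.0, 0.0, 0.003], [0.265, -0.241, 0.02, 0.0, 0.0, 0.004]]]
[[[0.052, -0.048, 0.003, 0.0, 0.0, 0.001], [0.105, -0.096, 0.007, 0.0, 0.0, 0.002], [0.158, -0.145, 0.011, 0.0, 0.0, 0.003]]]
end [521.418 180.63  236.081   1.48 ]
```

carry_out --increments '[[[0.053, -0.048, 0.004, 0, 0, 0.001], [0.106, -0.096, 0.008, 0, 0, 0.002], [0.159, -0.144, 0.012, 0, 0, 0.002], [0.212, -0.192, 0.016, 0, 0, 0.003], [0.265, -0.241, 0.02, 0, 0, 0.004]]]'

```text
clock: 9.67
eef_pos: [572.1, 113.3, 239.2]
tcp_rot: [-3.14, 0.0, 1.482]
contact_force: [0.3, 0.5, 0.1]
opening: 0.751
```

carry_out --increments '[[[0.052, -0.048, 0.003, 0, 0, 0.001], [0.105, -0.096, 0.007, 0, 0, 0.002], [0.158, -0.145, 0.011, 0, 0, 0.003], [0.158, -0.145, 0.011, 0, 0, 0.003], [0.158, -0.145, 0.011, 0, 0, 0.003]]]'

```text
clock: 10.08
eef_pos: [520.2, 181.4, 235.2]
tcp_rot: [-3.14, 0.001, 1.482]
contact_force: [0.6, -0.1, 0.7]
opening: 0.75
```

```bash
python3 - <<'E'
from m import *
s=sense(); print(s["clock"],s["eef_pos"],s["tcp_rot"],s["opening"])
f=optics.grab_frame("wrist"); save(f,"w4.png"); C=cloud(f); ok=f["range_z"]>0
for n,xy in dict(foam=(522,181),small=(505,240),big=(458,106)).items():
    m=ok&(np.hypot(C[...,0]-xy[0],C[...,1]-xy[1])<26)&(C[...,2]>20)&(C[...,2]<225)
    P=C[m]
    if len(P)<50: print(n,len(P)); continue
    top=np.percentile(P[:,2],98); S=P[(P[:,2]>70)&(P[:,2]<top-5)]
    q=circ(S,16); T=P[P[:,2]>top-4]; print(n,len(P),top,q.x,np.sqrt((q.fun**2).mean()),(T.min(0)+T.max(0))/2)
E
```

```text
10.0833 [520.21312981 181.36130937 235.18561063] [-3.14022530e+00  7.03553125e-04  1.48209248e+00] 0.7501922711634464
foam 3281 161.13565766099575 [521.9940316  180.40085144] 0.18531753074434898 [521.92862846 181.20525418 159.85422843]
small 964 118.1698033103632 [498.88834821 238.49749108] 0.49804586693664477 [503.44222503 241.15303807 116.50309169]
big 4623 209.0825349489597 [463.89149798 110.80102164] 0.8873733024888939 [459.63204242 112.43776287 210.09286703]
```

View pics/w4.png

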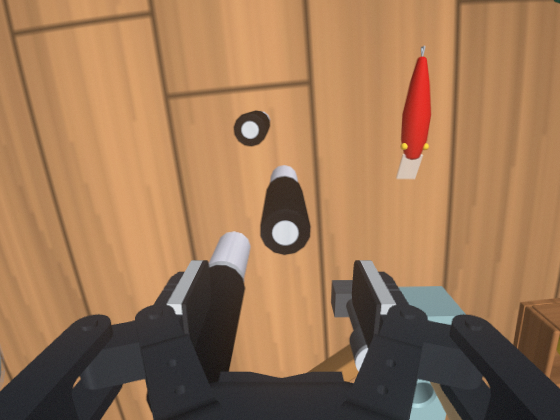

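The wrist view shows the middle foam butt at (285,215), standing 160 mm tall at (522.0, 180.4). The taller and shorter ones clear the fingers. Descending.

carry_out --increments '[[[0, 0.001, 0.07, 0, 0, 0], [0, 0.001, 0.14, 0, 0, 0], [0, 0.001, 0.2, 0, 0, 0], [0, 0.001, 0.24, 0, 0, 0], [0, 0.001, 0.26, 0, 0, 0]]]'

```text
clock: 10.55
eef_pos: [521.2, 179.1, 129.4]
tcp_rot: [-3.138, 0.002, 1.478]
contact_force: [-0.2, 0.6, -0.3]
opening: 0.746
```

carry_out --increments '[[[0, 0, 0, 0, 0, 0], [0, 0, 0, 0, 0, 0], [0, 0, 0, 0, 0, 0], [0, 0, 0, 0, 0, 0], [0, 0, 0, 0, 0, 0]]]' --hand 1

```text
clock: 10.97
eef_pos: [522.4, 180.7, 133.0]
tcp_rot: [3.14, -0.001, 1.48]
contact_force: [0.7, 0.2, 0.2]
opening: 0.363
```

carry_out --increments '[[[0, 0, 0, 0, 0, 0], [0, 0, 0, 0, 0, 0], [0, 0, 0, 0, 0, 0]]]'

```text
clock: 11.22
eef_pos: [522.4, 180.8, 133.0]
tcp_rot: [3.14, -0.001, 1.48]
contact_force: [0.3, -0.5, 7.2]
opening: 0.366
```

```bash
python3 - <<'E'
from pl import *
c=apply(load(),[0,0.001,0.26,0,0,0]); json.dump(c,open("cmd.json","w")); print(c)
plan([c[0],c[1],325,c[3]],6)
plan([654.9,-67.5,325,1.487],9)
plan([654.9,-67.5,235,1.487],4)
E
```

```text
[np.float64(521.8162050070987), np.float64(180.59404490078208), np.float64(132.08100000000002), np.float64(1.4796349140760487)]
[[[0.0, 0.0, -0.08, 0.0, 0.0, -0.0], [0.0, 0.0, -0.161, 0.0, 0.0, -0.0], [0.0, 0.0, -0.241, 0.0, 0.0, -0.0], [0.0, 0.0, -0.322, 0.0, 0.0, -0.0], [0.0, 0.0, -0.402, 0.0, 0.0, -0.0]]]
[[[0.0, 0.0, -0.08, 0.0, 0.0, -0.0]]]
end [521.816 180.594 324.881   1.48 ]
[[[-0.065, 0.043, -0.0, 0.0, 0.0, -0.001], [-0.131, 0.086, -0.0, 0.0, 0.0, -0.002], [-0.196, 0.129, -0.0, 0.0, 0.0, -0.002], [-0.261, 0.172, -0.0, 0.0, 0.0, -0.003], [-0.326, 0.215, -0.0, 0.0, 0.0, -0.004]]]
[[[-0.066, 0.043, -0.0, 0.0, 0.0, -0.001], [-0.131, 0.086, -0.0, 0.0, 0.0, -0.001], [-0.197, 0.129, -0.0, 0.0, 0.0, -0.002], [-0.262, 0.172, -0.0, 0.0, 0.0, -0.003]]]
end [655.025 -67.474 324.881   1.487]
[[[-0.0, -0.0, 0.056, 0.0, 0.0, -0.0], [-0.0, -0.0, 0.112, 0.0, 0.0, -0.0], [-0.0, -0.0, 0.169, 0.0, 0.0, -0.0], [-0.0, -0.0, 0.225, 0.0, 0.0, -0.0]]]
end [655.025 -67.474 234.881   1.487]
```

carry_out --increments '[[[0, 0, -0.05, 0, 0, 0], [0, 0, -0.13, 0, 0, 0], [0, 0, -0.23, 0, 0, 0], [0, 0, -0.32, 0, 0, 0], [0, 0, -0.402, 0, 0, 0]]]'

```text
clock: 11.63
eef_pos: [521.5, 180.6, 294.9]
tcp_rot: [3.141, -0.0, 1.48]
contact_force: [1.4, 0.4, -2.2]
opening: 0.364
```

carry_out --increments '[[[0, 0, -0.05, 0, 0, 0], [0, 0, -0.08, 0, 0, 0], [0, 0, -0.08, 0, 0, 0]]]'

```text
clock: 11.88
eef_pos: [522.6, 180.9, 327.2]
tcp_rot: [3.138, -0.002, 1.48]
contact_force: [0.5, 1.0, -3.8]
opening: 0.367
```

carry_out --increments '[[[-0.05, 0.03, 0, 0, 0, -0.001], [-0.12, 0.08, 0, 0, 0, -0.002], [-0.19, 0.125, 0, 0, 0, -0.002], [-0.26, 0.172, 0, 0, 0, -0.003], [-0.326, 0.215, 0, 0, 0, -0.004]]]'

```text
clock: 12.3
eef_pos: [595.3, 41.3, 322.3]
tcp_rot: [-3.138, 0.001, 1.484]
contact_force: [1.0, 0.7, -2.1]
opening: 0.364
```

carry_out --increments '[[[-0.066, 0.043, 0, 0, 0, -0.001], [-0.131, 0.086, 0, 0, 0, -0.001], [-0.197, 0.129, 0, 0, 0, -0.002], [-0.24, 0.16, 0, 0, 0, -0.003], [-0.262, 0.172, 0, 0, 0, -0.003]]]'

```text
clock: 12.72
eef_pos: [655.3, -70.0, 321.8]
tcp_rot: [-3.138, 0.001, 1.485]
contact_force: [0.4, 0.8, -2.8]
opening: 0.363
```

carry_out --increments '[[[0, 0, 0, 0, 0, 0], [0, 0, 0.05, 0, 0, 0], [0, 0, 0.12, 0, 0, 0], [0, 0, 0.19, 0, 0, 0], [0, 0, 0.225, 0, 0, 0]]]'

```text
clock: 13.13
eef_pos: [652.2, -65.7, 230.4]
tcp_rot: [-3.136, -0.001, 1.488]
contact_force: [-0.5, -0.6, -2.6]
opening: 0.364
```

carry_out --increments '[[[0, 0, 0, 0, 0, 0], [0, 0, 0, 0, 0, 0], [0, 0, 0, 0, 0, 0]]]'

```text
clock: 13.38
eef_pos: [655.3, -66.7, 235.8]
tcp_rot: [3.141, -0.0, 1.488]
contact_force: [0.2, 0.4, -1.9]
opening: 0.361
```

```bash
python3 wlook.py b; python3 - <<'E'
from patch import *
f=optics.grab_frame("wrist")
p=patch(f,654.9,-67.7,h=25,s=15)
cv2.imwrite("pics/pw5.png",p[:600,:750])
p=patch(f,654.9,-40,h=80,s=4); cv2.imwrite("pics/pw6.png",p[:600])
E
```

```text
13.3833 [655.31286403 -66.69344683 235.83029289] [ 3.14059667e+00 -2.22202952e-04  1.48759758e+00] 0.361242677961322 [ 0.23088657  0.39449898 -1.85808501]
wrist z 110 163 735 axis [654.9 -66.7] rms 0.25 zrange [110.6 162.3]
wrist z 173 205 1114 axis [655.  -66.7] rms 0.22 zrange [173.4 204.5]
[([652.4, -70.2, 60.6], 0.64)]
scene z 110 163 167 axis [654.9 -67.7] rms 1.04 zrange [109.9 162.2]
scene z 173 205 146 axis [654.9 -67.7] rms 1.13 zrange [173.4 204.5]
[([649.4, -131.6, 62.0], 0.8), ([653.4, -63.1, 58.7], 0.75), ([648.7, -64.9, 1.6], 0.57), ([585.9, 34.8, 102.2], 0.31)]
side z 110 163 141 axis [656.9 -65.6] rms 1.23 zrange [110.5 162.6]
side z 173 205 109 axis [656.8 -65.6] rms 1.27 zrange [173.9 204.6]
[([653.1, -137.5, 56.5], 0.85), ([651.5, -71.2, 59.2], 0.81), ([664.5, -2.0, 56.2], 0.65)]
```

View pics/b_wrist.png

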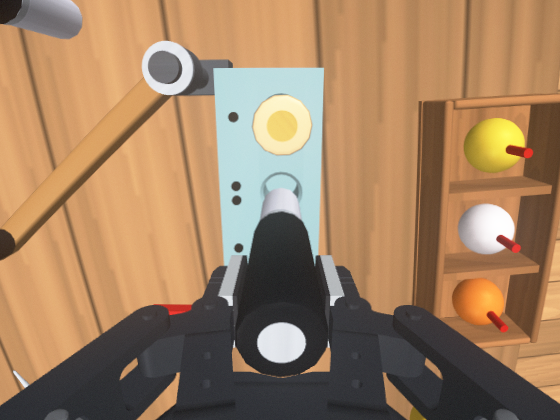

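View pics/b_side.png

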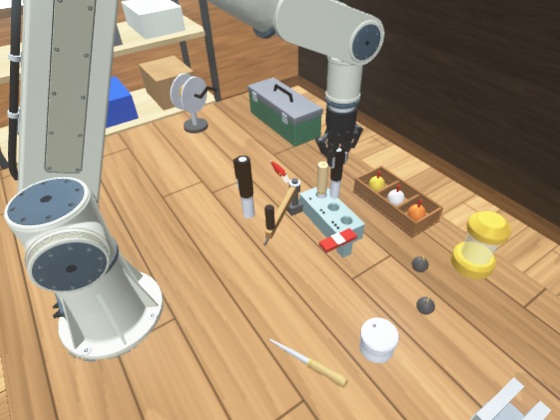

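View pics/pw5.png

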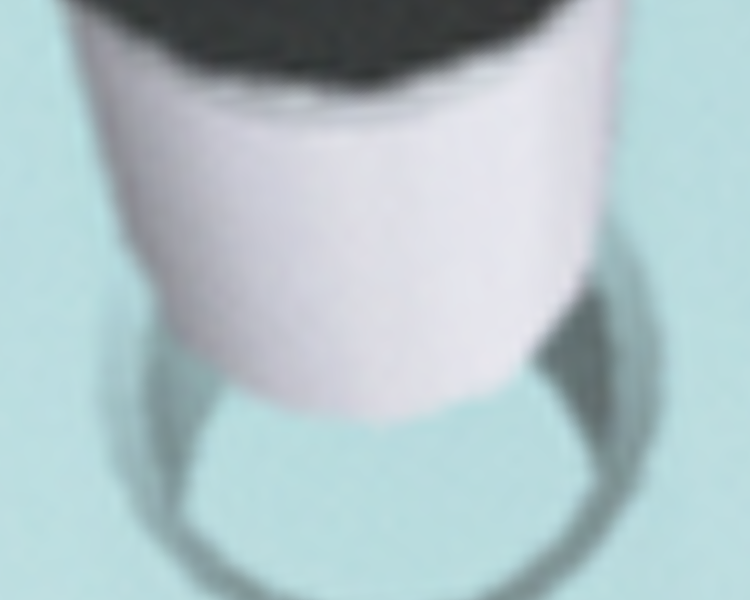

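```bash
python3 - <<'E'
from patch import *
f=optics.grab_frame("wrist")
p=patch(f,654.9,-67.7,h=25,s=15); g=p[...,1].astype(float)
for x in [-3,0,3]:
    col=g[:,int((25+x)*15)-5:int((25+x)*15)+6].mean(1); print(x,[(round(i/15-25,1),int(col[i])) for i in range(int(37*15),int(46*15),6)])
row=lambda y:g[int((25+y)*15)-5:int((25+y)*15)+6].mean(0)
for y in [0,3,-2]:
    rr=row(y); print("row",y,[(round(i/15-25,1),int(rr[i])) for i in list(range(int(3*15),int(12*15),8))]); print([(round(i/15-25,1),int(rr[i])) for i in list(range(int(38*15),int(47*15),8))])
E
```

```text
-3 [(12.0, 219), (12.4, 219), (12.8, 220), (13.2, 220), (13.6, 220), (14.0, 220), (14.4, 222), (14.8, 218), (15.2, 212), (15.6, 198), (16.0, 172), (16.4, 150), (16.8, 138), (17.2, 143), (17.6, 157), (18.0, 172), (18.4, 191), (18.8, 209), (19.2, 219), (19.6, 223), (20.0, 220), (20.4, 220), (20.8, 220)]
0 [(12.0, 220), (12.4, 220), (12.8, 220), (13.2, 220), (13.6, 220), (14.0, 221), (14.4, 221), (14.8, 218), (15.2, 214), (15.6, 200), (16.0, 183), (16.4, 162), (16.8, 146), (17.2, 141), (17.6, 148), (18.0, 166), (18.4, 190), (18.8, 209), (19.2, 222), (19.6, 221), (20.0, 220), (20.4, 220), (20.8, 220)]
3 [(12.0, 220), (12.4, 220), (12.8, 220), (13.2, 220), (13.6, 220), (14.0, 221), (14.4, 219), (14.8, 216), (15.2, 206), (15.6, 193), (16.0, 178), (16.4, 158), (16.8, 144), (17.2, 143), (17.6, 154), (18.0, 174), (18.4, 193), (18.8, 211), (19.2, 219), (19.6, 221), (20.0, 222), (20.4, 220), (20.8, 220)]
row 0 [(-22.0, 221), (-21.5, 221), (-20.9, 221), (-20.4, 222), (-19.9, 221), (-19.3, 219), (-18.8, 213), (-18.3, 205), (-17.7, 199), (-17.2, 197), (-16.7, 200), (-16.1, 193), (-15.6, 178), (-15
[... 508 characters left out ...]
3.5, 150)]
[(13.0, 192), (13.5, 153), (14.1, 124), (14.6, 106), (15.1, 111), (15.7, 127), (16.2, 147), (16.7, 155), (17.3, 157), (17.8, 155), (18.3, 166), (18.9, 186), (19.4, 205), (19.9, 219), (20.5, 221), (21.0, 221), (21.5, 220)]
row -2 [(-22.0, 221), (-21.5, 220), (-20.9, 221), (-20.4, 221), (-19.9, 220), (-19.3, 220), (-18.8, 215), (-18.3, 209), (-17.7, 205), (-17.2, 203), (-16.7, 204), (-16.1, 197), (-15.6, 185), (-15.1, 170), (-14.5, 159), (-14.0, 156), (-13.5, 155)]
[(13.0, 113), (13.5, 111), (14.1, 111), (14.6, 108), (15.1, 119), (15.7, 136), (16.2, 154), (16.7, 165), (17.3, 168), (17.8, 167), (18.3, 166), (18.9, 182), (19.4, 205), (19.9, 216), (20.5, 222), (21.0, 220), (21.5, 220)]
```

carry_out --increments '[[[-0.003, 0.001, 0.03, 0, 0, 0], [-0.003, 0.001, 0.065, 0, 0, 0], [-0.003, 0.001, 0.09, 0, 0, 0], [-0.003, 0.001, 0.095, 0, 0, 0], [-0.003, 0.001, 0.095, 0, 0, 0]]]'

```text
clock: 14.2
eef_pos: [654.6, -68.7, 195.4]
tcp_rot: [-3.139, -0.0, 1.487]
contact_force: [-0.3, 0.1, -2.6]
opening: 0.361
```

carry_out --increments '[[[0, 0, 0.01, 0, 0, 0], [0, 0, 0.02, 0, 0, 0], [0, 0, 0.03, 0, 0, 0], [0, 0, 0.03, 0, 0, 0]]]'

```text
clock: 14.53
eef_pos: [655.0, -68.6, 184.2]
tcp_rot: [-3.141, -0.0, 1.487]
contact_force: [-0.3, 0.4, -2.5]
opening: 0.366
```

carry_out --increments '[[[0, 0, 0.015, 0, 0, 0], [0, 0, 0.03, 0, 0, 0], [0, 0, 0.045, 0, 0, 0], [0, 0, 0.06, 0, 0, 0], [0, 0, 0.06, 0, 0, 0]]]'

```text
clock: 14.95
eef_pos: [654.4, -68.6, 159.1]
tcp_rot: [-3.139, -0.0, 1.487]
contact_force: [-0.5, -0.6, -3.4]
opening: 0.366
```

carry_out --increments '[[[0, 0, 0.01, 0, 0, 0], [0, 0, 0.02, 0, 0, 0], [0, 0, 0.026, 0, 0, 0], [0, 0, 0.026, 0, 0, 0], [0, 0, 0.026, 0, 0, 0]]]'

```text
clock: 15.37
eef_pos: [655.3, -68.7, 150.4]
tcp_rot: [-3.141, -0.0, 1.487]
contact_force: [0.0, 0.0, -2.3]
opening: 0.362
```

carry_out --increments '[[[0, 0, 0.003, 0, 0, 0], [0, 0, 0.005, 0, 0, 0], [0, 0, 0.005, 0, 0, 0]]]'

```text
clock: 15.62
eef_pos: [655.3, -68.7, 148.5]
tcp_rot: [3.142, 0.0, 1.487]
contact_force: [-0.8, 0.4, -2.8]
opening: 0.361
```

carry_out --increments '[[[0, 0, 0, 0, 0, 0], [0, 0, 0, 0, 0, 0], [0, 0, 0, 0, 0, 0], [0, 0, 0, 0, 0, 0], [0, 0, 0, 0, 0, 0]]]' --hand 0.3

```text
clock: 16.03
eef_pos: [655.5, -68.7, 148.7]
tcp_rot: [3.141, 0.0, 1.487]
contact_force: [1.0, -0.5, 1.1]
opening: 0.698
```

carry_out --increments '[[[0, 0, -0.04, 0, 0, 0], [0, 0, -0.1, 0, 0, 0], [0, 0, -0.19, 0, 0, 0], [0, 0, -0.25, 0, 0, 0], [0, 0, -0.25, 0, 0, 0]]]'

```text
clock: 16.45
eef_pos: [658.1, -69.0, 254.7]
tcp_rot: [3.133, 0.0, 1.487]
contact_force: [1.0, 0.0, 0.6]
opening: 0.699
```

```bash
python3 - <<'E'
from patch import *
from pl import *
s=sense(); print(s["clock"],s["eef_pos"],s["tcp_rot"][2],s["opening"])
c=load()
for row in [[-.003,.001,.095,0,0,0],[0,0,.03,0,0,0],[0,0,.06,0,0,0],[0,0,.026,0,0,0],[0,0,.005,0,0,0],[0,0,-.25,0,0,0]]: c=apply(c,row)
print("cmd",np.round(c,2)); json.dump(c,open("cmd.json","w"))
for cam in ["wrist","scene","side"]:
    f=optics.grab_frame(cam); save(f,f"c_{cam}.png"); C=cloud(f); ok=f["range_z"]>0
    for n,xy in dict(foam=(655.3,-67.8),cork=(660.5,-2)).items():
        m=ok&(np.hypot(C[...,0]-xy[0],C[...,1]-xy[1])<24)&(C[...,2]>70)&(C[...,2]<185); P=C[m]
        if len(P)<50: print(cam,n,len(P)); continue
        top=np.percentile(P[:,2],97); S=P[(P[:,2]>85)&(P[:,2]<top-5)]
        q=circ(S,16); print(cam,n,len(P),"top",top.round(1),q.x.round(1),((q.fun**2).mean()**.5).round(2))
    for n in ["gate_handle","gate_hinge","band"]:
        print(n,[(np.round(d["point"]).tolist(),round(d["confidence"],2)) for d in nets.tip_of(n,cam)])
E
```

```text
16.45 [658.13272593 -68.98139852 254.67035472] 1.4869403124360647 0.6990998212072339
cmd [655.32 -68.7  248.48   1.49]
wrist foam 2963 top 175.9 [654.4 -68.7] 0.18
wrist cork 2332 top 176.3 [661.   -3.2] 0.41
gate_handle [([654.0, -71.0, 62.0], 0.58)]
gate_hinge [([590.0, 38.0, 98.0], 0.82)]
band [([570.0, -190.0, 82.0], 0.8)]
scene foam 427 top 176.9 [653.8 -69.2] 1.04
scene cork 534 top 177.0 [660.3  -3.4] 0.92
gate_handle [([427.0, -74.0, 153.0], 0.83)]
gate_hinge [([585.0, 36.0, 100.0], 0.6), ([573.0, -189.0, 78.0], 0.18)]
band [([572.0, -188.0, 76.0], 0.97)]
side foam 363 top 178.8 [656. -67.] 1.24
side cork 332 top 178.9 [661.9  -1.3] 1.38
gate_handle [([431.0, -76.0, 145.0], 0.86)]
gate_hinge [([590.0, 41.0, 105.0], 0.66)]
band [([571.0, -190.0, 82.0], 0.56)]
```

View pics/c_wrist.png

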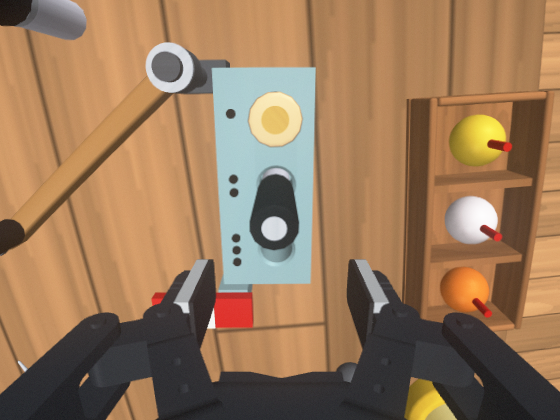

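View pics/c_side.png

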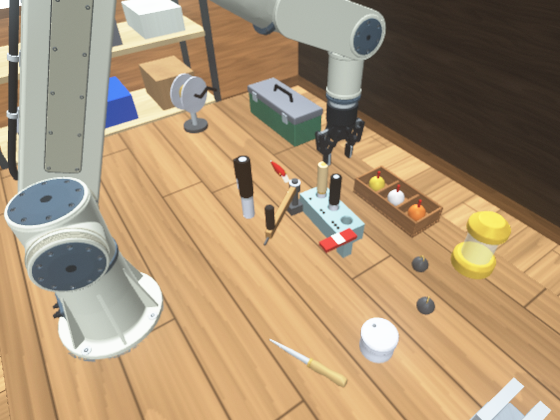

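Both butts are seated with their tops at about 176. From holes 1 and 2 the hinge works out at (588.4, 38.1), and the handle's rest position at (429.6, -75.2). The cameras measured it at about (429.6, -75). The target handle position is (572.6, -156.3). Heading to the handle.

```bash
python3 pl.py 429.6 -75.2 245 0.62 10
```

```text
[[[-0.006, -0.056, 0.001, 0.0, 0.0, 0.083], [-0.013, -0.112, 0.002, 0.0, 0.0, 0.166], [-0.019, -0.168, 0.003, 0.0, 0.0, 0.248], [-0.025, -0.224, 0.003, 0.0, 0.0, 0.331], [-0.032, -0.28, 0.004, 0.0, 0.0, 0.414]]]
[[[-0.029, -0.049, 0.001, 0.0, 0.0, 0.083], [-0.059, -0.097, 0.002, 0.0, 0.0, 0.166], [-0.088, -0.145, 0.003, 0.0, 0.0, 0.248], [-0.117, -0.194, 0.004, 0.0, 0.0, 0.331], [-0.147, -0.242, 0.005, 0.0, 0.0, 0.414]]]
end [429.431 -75.307 244.881   0.62 ]
```

carry_out --increments '[[[-0.006, -0.056, 0.001, 0, 0, 0.083], [-0.013, -0.112, 0.002, 0, 0, 0.166], [-0.019, -0.168, 0.003, 0, 0, 0.248], [-0.025, -0.224, 0.003, 0, 0, 0.331], [-0.032, -0.28, 0.004, 0, 0, 0.414]]]'

```text
clock: 17.47
eef_pos: [541.6, -72.0, 246.8]
tcp_rot: [-3.142, -0.0, 1.049]
contact_force: [-0.0, -0.3, -0.1]
opening: 0.702
```

carry_out --increments '[[[-0.029, -0.049, 0.001, 0, 0, 0.083], [-0.059, -0.097, 0.002, 0, 0, 0.166], [-0.088, -0.145, 0.003, 0, 0, 0.248], [-0.117, -0.194, 0.004, 0, 0, 0.331], [-0.147, -0.242, 0.005, 0, 0, 0.414]]]'

```text
clock: 17.88
eef_pos: [428.3, -75.2, 244.8]
tcp_rot: [3.142, -0.0, 0.616]
contact_force: [0.5, -0.2, -0.5]
opening: 0.7
```

carry_out --increments '[[[0, 0, 0, 0, 0, 0], [0, 0, 0, 0, 0, 0], [0, 0, 0, 0, 0, 0]]]'

```text
clock: 18.13
eef_pos: [430.3, -75.4, 245.3]
tcp_rot: [3.141, -0.001, 0.621]
contact_force: [1.0, 0.9, -0.5]
opening: 0.7
```

```bash
python3 - <<'E'
from m import *
s=sense(); print(s["clock"],s["eef_pos"],s["tcp_rot"],s["opening"],s["qpos"].round(2))
f=optics.grab_frame("wrist"); save(f,"w7.png"); C=cloud(f); ok=f["range_z"]>0
m=ok&(np.hypot(C[...,0]-429.6,C[...,1]+75.2)<22)&(C[...,2]>118)&(C[...,2]<195)
P=C[m]; top=np.percentile(P[:,2],98); S=P[P[:,2]<top-5]; q=circ(S,12); T=P[P[:,2]>top-4]
print(len(P),top,q.x,(q.fun**2).mean()**.5,(T.min(0)+T.max(0))/2)
E
```

```text
18.1333 [430.34162805 -75.43311949 245.32254977] [ 3.14051727e+00 -1.11778992e-03  6.21271286e-01] 0.6996137142806098 [-0.18  0.06  2.02  0.    1.05  0.77]
2138 185.77949945129913 [429.37232133 -75.54105859] 0.21012942123969572 [429.89795379 -75.07729703 184.94445148]
```

View pics/w7.png

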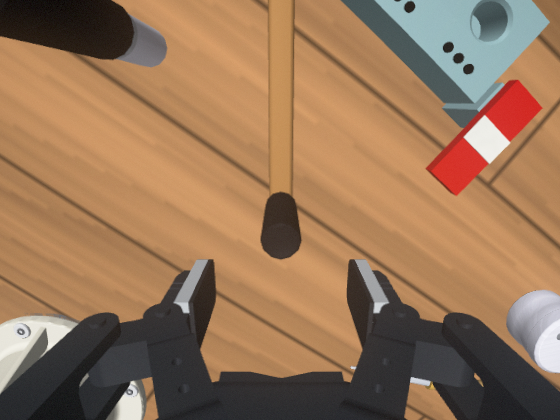

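The wrist view shows the handle at (281,225), centred between the jaws, with the bar running up the image. Descending to TCP z≈160 and gripping.

carry_out --increments '[[[0, 0, 0.05, 0, 0, 0], [0, 0, 0.11, 0, 0, 0], [0, 0, 0.17, 0, 0, 0], [0, 0, 0.2, 0, 0, 0], [0, 0, 0.213, 0, 0, 0]]]'

```text
clock: 18.6
eef_pos: [429.2, -75.1, 157.7]
tcp_rot: [-3.14, 0.002, 0.621]
contact_force: [0.3, 0.7, 1.1]
opening: 0.698
```

carry_out --increments '[[[0, 0, 0, 0, 0, 0], [0, 0, 0, 0, 0, 0], [0, 0, 0, 0, 0, 0], [0, 0, 0, 0, 0, 0], [0, 0, 0, 0, 0, 0]]]' --hand 1 --squeeze 40

```text
clock: 19.02
eef_pos: [430.3, -75.3, 160.6]
tcp_rot: [3.14, -0.002, 0.62]
contact_force: [-0.5, 2.6, 3.3]
opening: 0.268
```

carry_out --increments '[[[0, 0, 0, 0, 0, 0], [0, 0, 0, 0, 0, 0], [0, 0, 0, 0, 0, 0]]]'

```text
clock: 19.27
eef_pos: [430.3, -75.4, 160.6]
tcp_rot: [3.14, -0.002, 0.62]
contact_force: [1.2, 1.9, 7.3]
opening: 0.271
```

```bash
python3 - <<'E'
from pl import *
c=apply(load(),[0,0,.213,0,0,0]); print(np.round(c,2))
H=np.array([588.4,38.1]); R=195.; 
p0=np.array(c[:2])-H; r0=np.hypot(*p0); a0=np.arctan2(p0[1],p0[0]); print("r,a0",r0,a0)
a1=-1.652; N=15
# blend radius to 195; arc
cmd=c
for k in range(3):
    rows=[]
    for i in range(1,6):
        s=(5*k+i)/N; s=s*s*(3-2*s); a=a0+(a1-a0)*s; rr=r0+(R-r0)*s
        g=np.r_[H+rr*np.array([np.cos(a),np.sin(a)]),c[2]]
        d=ax(cmd[3])@(g-np.array(cmd[:3]))/400; w=-np.degrees((c[3]+(a-a0))-cmd[3])/60
        rows.append([round(float(x),3)+0. for x in [*d,0,0,w]])
    print(json.dumps([rows])); cmd=apply(cmd,rows[-1])
print(np.round(cmd,3)); json.dump(cmd,open("cmd.json","w"))
E
```

```text
[429.43 -75.31 159.68   0.62]
r,a0 195.27496403440148 -2.521934618515467
[[[0.0, 0.005, 0.0, 0.0, 0.0, -0.011], [0.0, 0.021, 0.0, 0.0, 0.0, -0.04], [0.002, 0.044, 0.0, 0.0, 0.0, -0.086], [0.006, 0.074, 0.0, 0.0, 0.0, -0.146], [0.013, 0.109, 0.0, 0.0, 0.0, -0.215]]]
[[[0.001, 0.039, 0.0, 0.0, 0.0, -0.077], [0.006, 0.081, 0.0, 0.0, 0.0, -0.159], [0.015, 0.122, 0.0, 0.0, 0.0, -0.242], [0.027, 0.162, 0.0, 0.0, 0.0, -0.323], [0.042, 0.198, 0.0, 0.0, 0.0, -0.4]]]
[[[0.001, 0.036, 0.0, 0.0, 0.0, -0.07], [0.004, 0.066, 0.0, 0.0, 0.0, -0.129], [0.008, 0.089, 0.0, 0.0, 0.0, -0.175], [0.011, 0.104, 0.0, 0.0, 0.0, -0.205], [0.012, 0.109, 0.0, 0.0, 0.0, -0.216]]]
[ 572.397 -156.369  159.681    1.49 ]
```

carry_out --increments '[[[0, 0.005, 0, 0, 0, -0.011], [0, 0.021, 0, 0, 0, -0.04], [0.002, 0.044, 0, 0, 0, -0.086], [0.006, 0.074, 0, 0, 0, -0.146], [0.013, 0.109, 0, 0, 0, -0.215]]]'

```text
clock: 19.68
eef_pos: [459.3, -107.7, 160.6]
tcp_rot: [3.141, -0.001, 0.848]
contact_force: [0.4, 5.6, 6.9]
opening: 0.271
```

carry_out --increments '[[[0.001, 0.039, 0, 0, 0, -0.077], [0.006, 0.081, 0, 0, 0, -0.159], [0.015, 0.122, 0, 0, 0, -0.242], [0.027, 0.162, 0, 0, 0, -0.323], [0.042, 0.198, 0, 0, 0, -0.4]]]'

```text
clock: 20.1
eef_pos: [529.9, -147.8, 160.6]
tcp_rot: [-3.141, -0.001, 1.268]
contact_force: [-4.0, 6.2, 11.8]
opening: 0.268
```

carry_out --increments '[[[0.001, 0.036, 0, 0, 0, -0.07], [0.004, 0.066, 0, 0, 0, -0.129], [0.008, 0.089, 0, 0, 0, -0.175], [0.011, 0.104, 0, 0, 0, -0.205], [0.012, 0.109, 0, 0, 0, -0.216]]]'

```text
clock: 20.52
eef_pos: [572.8, -156.2, 160.6]
tcp_rot: [-3.141, -0.0, 1.492]
contact_force: [-5.2, 2.1, 11.9]
opening: 0.267
```

carry_out --increments '[[[0, 0, 0, 0, 0, 0], [0, 0, 0, 0, 0, 0], [0, 0, 0, 0, 0, 0], [0, 0, 0, 0, 0, 0]]]'

```text
clock: 20.85
eef_pos: [571.9, -156.1, 160.6]
tcp_rot: [-3.141, -0.0, 1.49]
contact_force: [-5.1, 2.8, 9.5]
opening: 0.27
```

```bash
python3 - <<'E'
from m import *
s=sense(); print(s["clock"],s["eef_pos"],s["tcp_rot"],s["opening"],s["contact_force"],s["wrist_torque"],s["qpos"].round(2))
for c in ["scene","side","wrist"]:
    f=optics.grab_frame(c); save(f,f"d_{c}.png")
    im=cv2.cvtColor(f["img"],cv2.COLOR_RGB2BGR); u,v=[int(a) for a in proj(f,[571,-190,80])]
    print(c,u,v)
    if c!="wrist":
        cr=im[max(0,v-45):v+45,max(0,u-60):u+60]; cv2.imwrite(f"pics/dz_{c}.png",cv2.resize(cr,None,fx=6,fy=6,interpolation=cv2.INTER_CUBIC))
    print([(np.round(d["point"]).tolist(),round(d["confidence"],2)) for d in nets.tip_of("band",c)],[(np.round(d["point"]).tolist(),round(d["confidence"],2)) for d in nets.tip_of("gate_handle",c)])
E
```

```text
20.85 [ 571.93325823 -156.08047966  160.60229484] [-3.14090724e+00 -3.81479341e-04  1.48991163e+00] 0.27049103562313626 [-5.14025693  2.81592826  9.45610794] [ 0.45319599  0.65054659 -0.11975553] [-0.27  0.41  1.78  0.    0.95 -0.19]
scene 240 203
[([571.0, -188.0, 75.0], 0.82)] [([570.0, -156.0, 151.0], 0.89)]
side 337 238
[([572.0, -190.0, 86.0], 0.7), ([589.0, 40.0, 101.0], 0.22)] [([643.0, -443.0, 1.0], 0.55)]
wrist 283 276
[] [([572.0, -158.0, 150.0], 0.88), ([646.0, -68.0, -0.0], 0.15)]
```

View pics/dz_side.png

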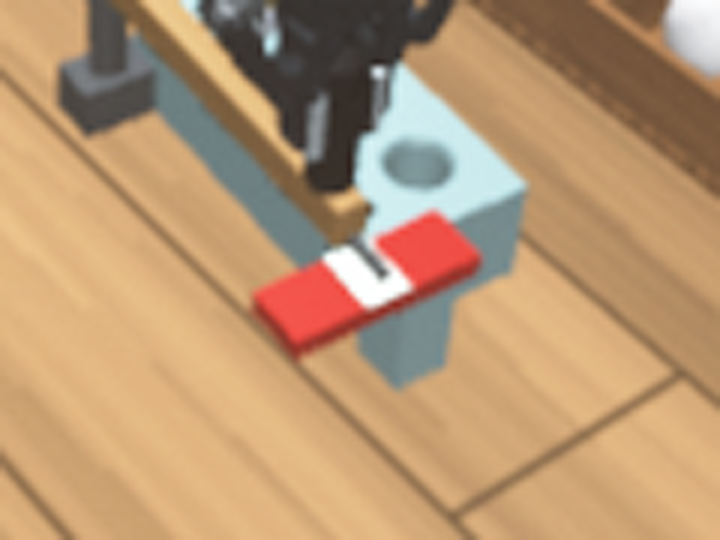

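View pics/dz_scene.png

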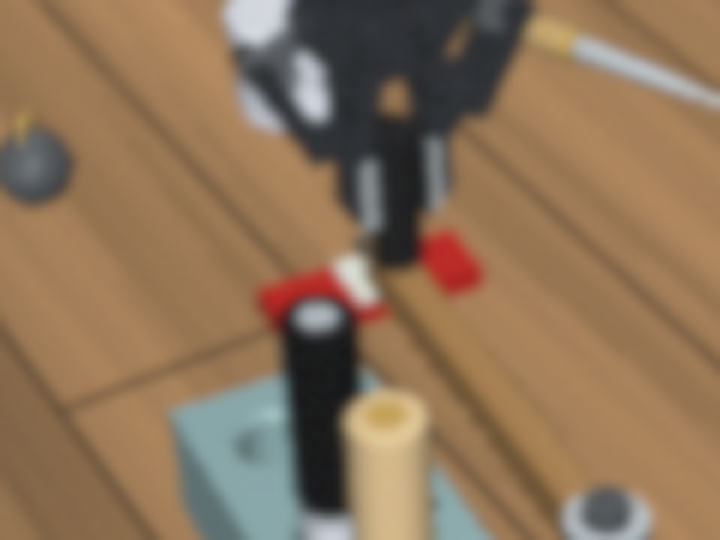

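View pics/d_wrist.png

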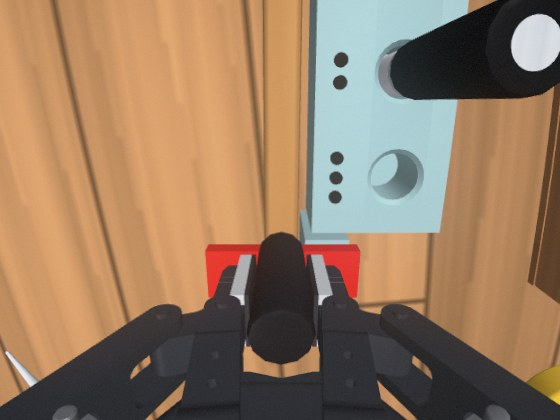

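```bash
python3 - <<'E'
from m import *
H=np.array([588.4,38.1]); 
f=optics.grab_frame("side"); C=cloud(f)
# side cam offset seen: side reads ~(+1.3,+1.7,+2) vs wrist
for z in (82,88,100):
    for u,v in [(341.2,238.8),(336.2,233.5)]:
        print("pointer px at z",z,p3(f,np.array(u),np.array(v),z=1.0)*0 if 0 else None, end=" ")
        o=-np.array(f["R"]).T@f["t"]; d=p3(f,np.array(u),np.array(v),z=np.array(1.0))-o; X=o+d*(z+2-o[2])/d[2]; print(X.round(1), "angle from -y rack", (np.arctan2(*(X[:2]-H-[1.3,1.7])[::-1])+1.652).round(4))
# dark pointer and white band pixels
img=f["img"].astype(int); hsv=cv2.cvtColor(f["img"],cv2.COLOR_RGB2HSV)
vv,uu=np.mgrid[225:252,318:365]
w=(img[vv,uu].min(-1)>190); W=C[vv,uu][w]; print("white n",w.sum(),W.mean(0).round(1),W.min(0).round(1),W.max(0).round(1))
red=(hsv[vv,uu,1]>150)&((hsv[vv,uu,0]<8)|(hsv[vv,uu,0]>172)); Rr=C[vv,uu][red]; print("red",red.sum(),np.median(Rr,0).round(1),np.percentile(Rr,[2,98],axis=0).round(1))
dk=(img[vv,uu].max(-1)<110); D=C[vv,uu][dk]; 
for a,b,X in zip(uu[dk],vv[dk],D):
    if X[1]<-175: print(a,b,X.round(1))
# wrist: bar and rack edge direction
f=optics.grab_frame("wrist"); C=cloud(f); hs=cv2.cvtColor(f["img"],cv2.COLOR_RGB2HSV)
m=(abs(C[...,2]-112)<4)&(abs(C[...,0]-580)<30)&(C[...,1]>-140)&(C[...,1]<30)
P=C[m]; print("bar pts",len(P),np.median(P[:,2]))
ys=np.arange(-135,-15,8.); L=[]
for y in ys:
    s=P[abs(P[:,1]-y)<4]
    if len(s)>10: L.append((y,np.percentile(s[:,0],3),np.percentile(s[:,0],97)))
L=np.array(L); mid=L[:,1:].mean(1); k=np.polyfit(L[:,0],mid,1); print("width",np.median(L[:,2]-L[:,1]),"dx/dy",k, "at hinge y=38:",np.polyval(k,38),"at -156",np.polyval(k,-156), "at -190",np.polyval(k,-190))
m=(abs(C[...,2]-60)<4)&(abs(C[...,0]-640)<60)&(C[...,1]>-165)&(C[...,1]<-20); P=C[m]; L=[]
for y in np.arange(-155,-40,6.):
    s=P[abs(P[:,1]-y)<3]
    if len(s)>10: L.append((y,np.percentile(s[:,0],1)))
L=np.array(L); k=np.polyfit(L[:,0],L[:,1],1); print("rack edge dx/dy",k, (L[:,1]-np.polyval(k,L[:,0])).std())
# band white in wrist? none; red plate ends
red=(hs[...,1]>150)&((hs[...,0]<8)|(hs[...,0]>172))&(abs(C[...,2]-80)<6); Rr=C[red]; print("red wrist",len(Rr),np.percentile(Rr,[1,99],axis=0).round(1))
E
```

```text
pointer px at z 82 None [ 575.7 -197.3   84. ] angle from -y rack 0.0223
pointer px at z 82 None [ 577.4 -174.6   84. ] angle from -y rack 0.024
pointer px at z 88 None [ 571.7 -201.3   90. ] angle from -y rack 0.0067
pointer px at z 88 None [ 573.4 -178.8   90. ] angle from -y rack 0.0068
pointer px at z 100 None [ 563.7 -209.3  102. ] angle from -y rack -0.0227
pointer px at z 100 None [ 565.4 -187.1  102. ] angle from -y rack -0.0255
white n 162 [ 601.5 -173.6   73.7] [ 557.  -206.1   60.4] [ 667.2 -136.   114.6]
red 322 [ 554.  -193.    81.9] [[ 520.4 -207.6   64.5]
 [ 617.8 -169.8   85.2]]
335 233 [ 569.3 -178.3   94. ]
340 238 [ 568.1 -200.2   94.4]
bar pts 8079 111.73508390282646
width 16.766679440101825 dx/dy [8.76502185e-02 5.85189370e+02] at hinge y=38: 588.5200786645013 at -156 571.515936279939 at -190 568.5358288517167
rack edge dx/dy [8.13967004e-02 6.05701570e+02] 0.19126724196515074
red wrist 2364 [[ 520.5 -207.2   74.4]
 [ 620.1 -167.9   81.3]]
```

The side view shows the pointer lying within the white band, with its tip at about (341,239). The wrist depth puts the bar about 0.006 rad (1.5 mm) short of parallel with the rack edge. I'll nudge it 1.2 mm and check again.

carry_out --increments '[[[0, 0.002, 0, 0, 0, 0], [0, 0.0035, 0, 0, 0, -0.005], [0, 0.0035, 0, 0, 0, -0.005], [0, 0.0035, 0, 0, 0, -0.005], [0, 0.0035, 0, 0, 0, -0.005]]]'

```text
clock: 21.82
eef_pos: [573.3, -156.2, 160.6]
tcp_rot: [-3.141, -0.0, 1.495]
contact_force: [-5.4, 2.5, 10.9]
opening: 0.271
```

carry_out --increments '[[[0, 0, 0, 0, 0, 0], [0, 0, 0, 0, 0, 0], [0, 0, 0, 0, 0, 0], [0, 0, 0, 0, 0, 0], [0, 0, 0, 0, 0, 0]]]'

```text
clock: 22.23
eef_pos: [573.3, -156.2, 160.6]
tcp_rot: [-3.141, -0.0, 1.495]
contact_force: [-6.0, 3.0, 9.5]
opening: 0.271
```

```bash
python3 - <<'E'
from m import *
s=sense(); print(s["clock"],s["eef_pos"],s["tcp_rot"],s["opening"],s["contact_force"])
f=optics.grab_frame("wrist"); C=cloud(f); hs=cv2.cvtColor(f["img"],cv2.COLOR_RGB2HSV)
P=C[(abs(C[...,2]-112)<4)&(abs(C[...,0]-580)<30)&(C[...,1]>-140)&(C[...,1]<30)]; L=[]
for y in np.arange(-135,-15,8.):
    q=P[abs(P[:,1]-y)<4]
    if len(q)>10: L.append((y,np.percentile(q[:,0],3),np.percentile(q[:,0],97)))
L=np.array(L); k=np.polyfit(L[:,0],L[:,1:].mean(1),1); print("bar dx/dy",k,np.polyval(k,[38,-156,-190]))
red=(hs[...,1]>150)&((hs[...,0]<8)|(hs[...,0]>172))&(abs(C[...,2]-80)<6); Rr=C[red]; print("red wrist",len(Rr),np.percentile(Rr,[1,99],axis=0).round(1))
for c in ["side","scene"]:
    f=optics.grab_frame(c); save(f,f"e_{c}.png"); im=cv2.cvtColor(f["img"],cv2.COLOR_RGB2BGR); u,v=[int(a) for a in proj(f,[571,-190,80])]
    if c=="side": cv2.imwrite("pics/ez_side.png",cv2.resize(im[v-25:v+25,u-33:u+33],None,fx=12,fy=12,interpolation=cv2.INTER_CUBIC))
    C=cloud(f); ok=f["range_z"]>0
    for n,xy in dict(foam=(655.3,-67.8),cork=(660.5,-2)).items():
        P=C[ok&(np.hypot(C[...,0]-xy[0],C[...,1]-xy[1])<24)&(C[...,2]>70)&(C[...,2]<185)]
        print(c,n,len(P),np.percentile(P[:,2],97).round(1))
E
```

```text
22.2333 [ 573.25260766 -156.21436213  160.5803315 ] [-3.14079238e+00 -3.65791423e-04  1.49524150e+00] 0.2711994139809596 [-6.00254591  2.99643086  9.48944555]
bar dx/dy [8.04443131e-02 5.85427059e+02] [588.48394324 572.87774651 570.14263986]
red wrist 2364 [[ 520.5 -206.2   74.3]
 [ 620.2 -168.    81.2]]
side foam 1 104.5
side cork 92 178.4
scene foam 429 176.8
scene cork 536 176.8
```

View pics/ez_side.png

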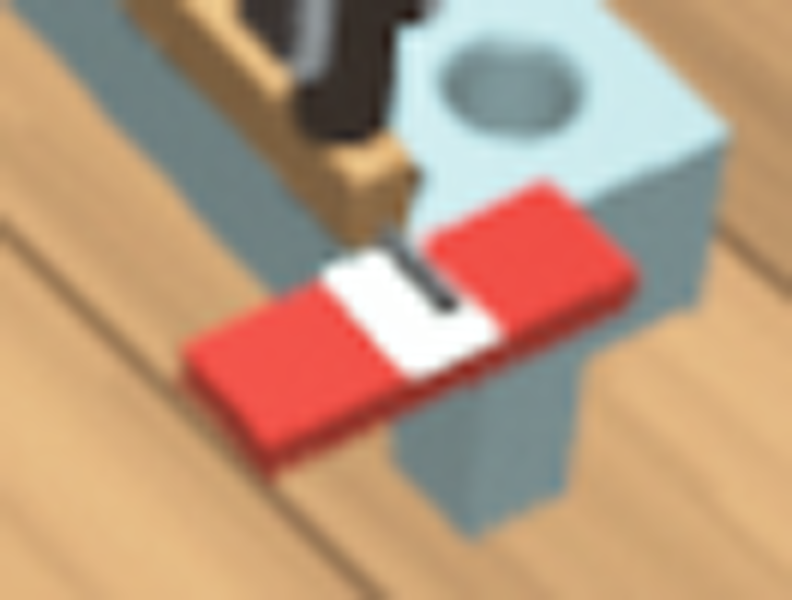

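View pics/e_scene.png

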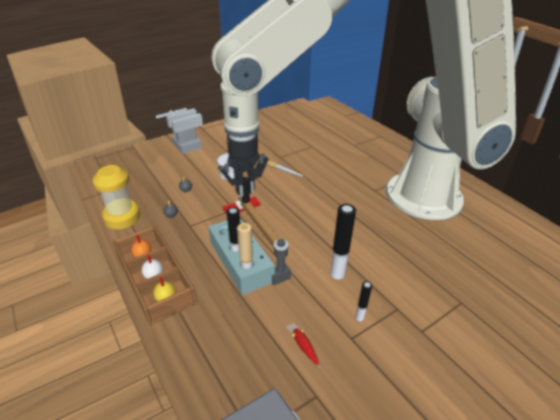

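View pics/e_side.png

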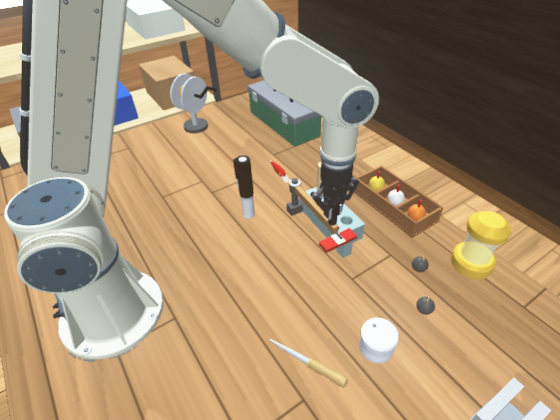

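The gate bar is now parallel to the rack edge (slopes 0.0804 and 0.0814). The pointer line is at x=570.1 and the gauge plate centre at 570.35. In the side view the pointer tip is at crop (445,300), which lies on the band's middle once corrected for its height above the plate. Both butts still stand in the rack, so I'm handing in.

```bash
python3 -c "
from rig import r,sense
print(sense()['clock'],r.sign_off())"
```

```text
the job is handed in; nothing more can be done
22.3833 None
```

The job is done and was handed in at 22.4 s. The cork butt stands in hole 1 (one stud) and the middle-sized foam butt in hole 2 (two studs). The gripper is still holding the gate by its black handle against the spring.

**Butts:** I let go of both, in the order you asked. Their tops measured about 176–177 mm in the wrist and scene cameras, against 175 mm for a fully seated butt. The final scene view still shows both standing, though the gripper hid the foam butt from the side camera in that last look.

**Gate:** My first swing stopped about 1.5 mm short, so I nudged it on. The bar is now parallel to the rack edge within about 0.001 rad, and the pointer's line is within 0.5 mm of the gauge plate's centre. The pointer itself shows only in the side camera; corrected for its height above the plate, it lies on the middle of the white band.

**Forces and other things:** Contact forces reported after each move stayed below about 14 N, and nothing else on the shelf was touched. The side camera read about 2 mm off the wrist camera throughout, so I used the wrist measurements.

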